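# Set the counter display to its low height

## Robot

A 6-joint arm with a two-finger parallel gripper is mounted at the origin on a cart in front of the work surface, level with it; the furniture and walls round the work are solid. World frame = base frame: x ahead of the robot, y to its left, z up, the work surface at z = 0. Lengths are in mm, angles in rad, forces in N, time in s.
With the tool pointing down it reaches from about 375 to 925 mm from the base axis. Payload 5.7 kg.
Tool frame: the origin (TCP) lies at the centre of the arm's flange, where the gripper is bolted on; the fingertips stand 173 mm ahead of it and the grasp point (between the pads) lies 155 mm ahead of it (arm.tcp_to_grasp is the distance from the TCP to the grasp point, in mm); z points along the fingers, y is the line along which they close (so a half turn about z gives the same grasp; the last joint's range is limited). The gripper opens to 85 mm and grips with 20 to 120 N. Pads are 22 mm wide; open, the fingers measure 114 mm over their backs; the gripper's body (76 mm by 85 mm) begins 54 mm behind the grasp point. The pads swing forward as they close: fully open they stand 13 mm farther back than shut.
Start: joints at [1.23, 0.359, 1.51, -0, 1.272, -0.115], TCP at [134.333, 584.756, 404.667] pointing down, gripper open.
Joint ranges: [-2.97, 2.97], [-1.01, 2.36], [0.21, 2.38], [-0.96, 4.11], [0.2, 2.71], [-2.98, 2.98]. Speed limits (rad/s): [2.39, 2.39, 3.14, 3.14, 3.14, 3.14].

## Interface

Orientations are given as a unit quaternion [w, x, y, z].
In Python, from bench import arm gives the robot as it stands.
- The arm moves only by the tool arm_command, never from a script. Its argument "series" is one flat list of numbers, 4 for each row, row after row: the shift along the tool's x, y, z in m, then the turn about the tool's z in rad. A call has 1 to 5 rows; each row shifts and turns the commanded pose from where the row before left it, along the tool's axes as they then stand; what a row does not reach is not made up. A row lasts 1/10 s, in which the tool goes at most 50 mm and 8.59 degrees, less where a joint would pass 70% of its speed; a pose out of reach is approached as far as the arm can. A call with a gripper value outside its range is refused whole. "claw" is the opening in per cent of the stroke, from 0 (shut) to 100 (fully open), set as the call begins (left out, the last holds). The fingers move at their own pace and stop on an object; "newtons" is the grip in N (left out, the last holds). Time passes only in rows, so rows that do not move let the fingers close. It gives the time, the measured TCP pose, the force and the opening at its end, in the units of the state.
- arm.observe(): the state, without advancing time (a new reading comes with each control period).
- arm.camera(name): name is "side" or "top"; returns a dict with "pixels" (400x640x3 uint8, red, green, blue), "vfov" (degrees; the focal length in pixels is half the picture's height over the tangent of half this angle, whatever the lens; pixels are square), "cx", "cy" (the principal point, pixels), "k1" (the pictures are not rectified: a ray, as slopes to the right and down, at radius r is drawn at 1 + k1 r^2 times it, then the intrinsics apply), "R" (3x3) and "t" (3): a world point X has camera coordinates R X + t. Camera axes: x right, y down, z forward; pixel columns grow to the right and rows downward; lengths in mm; the calibration is good to about 2 mm. A picture is of the moment at which its call begins. There is no depth.
- arm.hand_in(): hands the job in, once; it reports no verdict.
The state is a dict: "time_s": time; "q": joint angles; "qvel": joint speeds; "joint_torque": joint torques, N m; "tool_pos": TCP position; "orientation": TCP orientation; "force": force on the tool from outside, world axes, zero at the start; "torque": the same for the moment, N m; "finger_gap": opening from 0.0 (shut) to 1.0 (fully open).
Only numpy, scipy, OpenCV 4.12 (cv2) and the standard library are available. Lean on these libraries where they do the work, as an engineer would, in place of code of your own. Each camera call takes 0.05 s, during which the arm holds its last target. There are 200 camera calls.

## Task

Set up the counter display at its low height: push both telescopic posts of the stand fully home, on each post the thin inner tube before the middle one, and then lower the shelf panel over the two locating pins until it lies flush on both post caps. Also hang every price saddle astride the rail's bar between its end posts, tab up. Leave the eraser, sharpener, stapler and tape roll where they are.

Things in the scene. Friction and masses are not known exactly. Their poses are not given: they have to be found in the camera images.
- stand: telescopic counter stand, fixed: dark steel base 70 x 260 x 18 mm (x, y, z) with two upright three-part posts on its y axis, 90 mm either side of its centre. Origin: centre of the underside; z up, y along the row of posts. Fixed outer tubes 36 mm across, tops 98 mm above the table. Both posts collapsed: cap tops 116 mm, pin tips 136 mm above the table.
- panel: light wooden shelf panel, loose, 60 x 240 x 8 mm (x, y, z), about 0.2 kg, flat on the table; two 15 mm through holes on its y axis, 90 mm either side of centre; on top in the middle a grip 10 mm thick (x), 60 long (y), its top 42 mm above the underside. Origin: centre of the underside, z up. Same either way round. On the caps its underside is 116 mm above the table.
- rail: display rail, fixed: a horizontal round bar 12 mm in diameter along its y axis, bar axis 130 mm above the table, on two square end posts (12 mm) 150 mm either side of the middle. Origin: on the table under the middle of the bar, z up.
- left_middle (a joint): how far (m) the middle tube of the post at +y of the stand is drawn up out of the outer tube; 0 = fully home, 0.06 the most. Middle tube 28 mm across, topped by a black collar 34 mm across, 8 mm high, which sits on the outer tube when home. Stays where left; slides at about 8 N
- left_inner (a joint): how far (m) the inner tube of the post at +y is drawn up out of its middle tube; 0 = fully home (cap on collar), 0.06 the most. Tube 19 mm across, black cap 26 mm across, 10 mm high. Stays where left; slides at about 3 N, so pressing on the pin moves the inner tube first, the middle one only when the inner is home
- left_tip (a point): top of the steel locating pin (10 mm across, 20 mm high, tapered tip) on the cap of the post at +y of the stand; rises and sinks with both tubes
- left_collar (a point): centre of the top face of the middle tube's collar of the post at +y of the stand
- right_middle (a joint): how far (m) the middle tube of the post at -y of the stand is drawn up out of the outer tube; 0 = fully home, 0.06 the most. Middle tube 28 mm across, topped by a black collar 34 mm across, 8 mm high, which sits on the outer tube when home. Stays where left; slides at about 8 N
- right_inner (a joint): how far (m) the inner tube of the post at -y is drawn up out of its middle tube; 0 = fully home (cap on collar), 0.06 the most. Tube 19 mm across, black cap 26 mm across, 10 mm high. Stays where left; slides at about 3 N, so pressing on the pin moves the inner tube first, the middle one only when the inner is home
- right_tip (a point): top of the steel locating pin (10 mm across, 20 mm high, tapered tip) on the cap of the post at -y of the stand; rises and sinks with both tubes
- right_collar (a point): centre of the top face of the middle tube's collar of the post at -y of the stand
- saddle0: price saddle, loose (2 to 4 alike), 0.12 kg, standing: aluminium inverted trough 52 mm along its ridge (y), legs flared to dark weighted feet, 60 mm over all (x); flat inside top 16 mm wide, 60 mm above the underside; on top a white tab 8 mm thick (x), 52 long (y), 64 to 98 mm up. Origin: underside, between the feet, z up. Same either way round. Hung, the origin is 76 mm above the table.
- saddle1: price saddle, loose (2 to 4 alike), 0.12 kg, standing: aluminium inverted trough 52 mm along its ridge (y), legs flared to dark weighted feet, 60 mm over all (x); flat inside top 16 mm wide, 60 mm above the underside; on top a white tab 8 mm thick (x), 52 long (y), 64 to 98 mm up. Origin: underside, between the feet, z up. Same either way round. Hung, the origin is 76 mm above the table.
- saddle2: price saddle, loose (2 to 4 alike), 0.12 kg, standing: aluminium inverted trough 52 mm along its ridge (y), legs flared to dark weighted feet, 60 mm over all (x); flat inside top 16 mm wide, 60 mm above the underside; on top a white tab 8 mm thick (x), 52 long (y), 64 to 98 mm up. Origin: underside, between the feet, z up. Same either way round. Hung, the origin is 76 mm above the table.
- saddle3: price saddle, loose (2 to 4 alike), 0.12 kg, standing: aluminium inverted trough 52 mm along its ridge (y), legs flared to dark weighted feet, 60 mm over all (x); flat inside top 16 mm wide, 60 mm above the underside; on top a white tab 8 mm thick (x), 52 long (y), 64 to 98 mm up. Origin: underside, between the feet, z up. Same either way round. Hung, the origin is 76 mm above the table.
- box_eraser: white eraser in a blue sleeve, 23 x 55 x 14 mm, bystander; origin under its centre
- red_sharpener: small red sharpener, 26 x 41 x 27 mm, bystander; origin under its centre
- red_stapler: red stapler, 34 x 139 x 41 mm, bystander at the back; origin under its centre
- paper_tape: red roll of paper tape, 50 mm across, 20 mm high, bystander; origin under its centre

How it is judged:
By the outcome, as a careful person would: the job done as asked, in the order asked, and still so for the second after the job is handed in, with the robot touching nothing.
Of saddle0, saddle1, saddle2, saddle3 only 2 to 4 are there at a start; the rules pass over those that are not, and their reading is None.
At some moment in a run one of saddle0, saddle1, saddle2, saddle3, panel may be knocked a few centimetres aside while the robot is not near it.
It also fails if it takes over 210 s, if anything falls off the work surface, if the arm or the gripper's body presses on something with over 40 N, if the wrist force passes 120 N, or if a joint passes its speed limit or range.

## Working session

There is one attempt and no reset: what is moved stays moved. The work goes in short steps, Python scripts to look and compute and a tool call to move; the robot and the scene stay as the last step left them, time stands still between calls to the robot, and variables do not carry over. Pictures are saved under pics/ and viewed, on a budget of 14 in all, crops included, one or two more only if the job needs it, and the job is handed in when it is done.

Besides the shell and the picture viewer there is one more tool, called after "Emit:" as name(argument=value, ...) on one line, values as JSON. arm_command: Moves the arm, as the interface text tells. Its arguments: {"type":"object","properties":{"series":{"type":"array"},"claw":{"type":"number"},"newtons":{"type":"number"}},"required":["series"]}

```bash
ls; mkdir -p pics; cat > h.py <<'E'
import numpy as np, cv2
from bench import arm
def shot(name,fn=None):
    c=arm.camera(name); 
    if fn: cv2.imwrite('pics/'+fn,c['pixels'][:,:,::-1])
    return c
def K(c):
    f=200/np.tan(np.radians(c['vfov'])/2); return f
def ray(c,u,v):
    f=K(c); d=np.array([(u-c['cx'])/f,(v-c['cy'])/f]); s=d.copy()
    for _ in range(20): s=d/(1+c['k1']*(s@s))
    R=np.array(c['R']);t=np.array(c['t'])
    return -R.T@t, R.T@np.array([s[0],s[1],1])
def onz(c,u,v,z):
    o,d=ray(c,u,v); return o+d*(z-o[2])/d[2]
def proj(c,X):
    p=np.array(c['R'])@np.array(X,float)+np.array(c['t']); s=p[:2]/p[2]; s=s*(1+c['k1']*(s@s)); f=K(c)
    return np.array([s[0]*f+c['cx'],s[1]*f+c['cy']])
E
python3 - <<'E'
from h import *
for n in('side','top'):
    c=shot(n,n+'0.png'); print(n,c['vfov'],c['cx'],c['cy'],c['k1'],-np.array(c['R']).T@np.array(c['t']),np.round(c['R'],3).tolist())
print(arm.observe())
E
```

```text
pics
side 55.56143776084281 311.9590142537622 195.3175514933892 -0.08430508076896531 [ 595.99944785 -994.54885311  745.70637294] [[0.999, 0.042, -0.004], [0.02, -0.555, -0.832], [-0.037, 0.831, -0.555]]
top 57.37148825600109 324.4954678477995 198.9386518096466 0.018285714773950894 [ 392.0327213   -34.42089332 1046.01678997] [[0.002, -1.0, -0.008], [-0.986, -0.0, -0.165], [0.165, 0.008, -0.986]]
{'time_s': 0.1, 'q': array([ 1.22990142e+00,  3.59446568e-01,  1.51133182e+00, -1.20584615e-05,
        1.27252356e+00, -1.15091626e-01]), 'qvel': array([ 0.00036257, -0.00186598,  0.00066137, -0.00011693, -0.00142912,
       -0.00014981]), 'joint_torque': array([-2.54619299e-04, -5.28639293e+01, -2.79353249e+01, -2.09125865e-04,
        5.12114071e-03, -3.23225333e-05]), 'tool_pos': array([134.22715276, 584.45397969, 403.92641172]), 'orientation': array([-1.87558051e-04,  1.12660129e-01,  9.93633214e-01, -8.33834438e-04]), 'force': array([ 0.04844355,  0.71747206, -0.24706639]), 'torque': array([-0.0061724 ,  0.01352751,  0.00647544]), 'finger_gap': 1.0044429522090035}
```

View pics/top0.png

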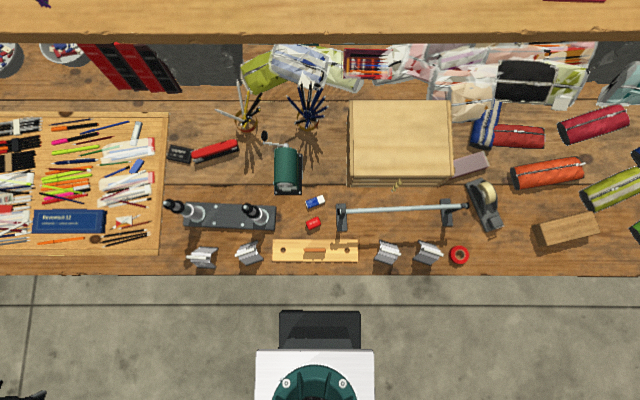

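View pics/side0.png

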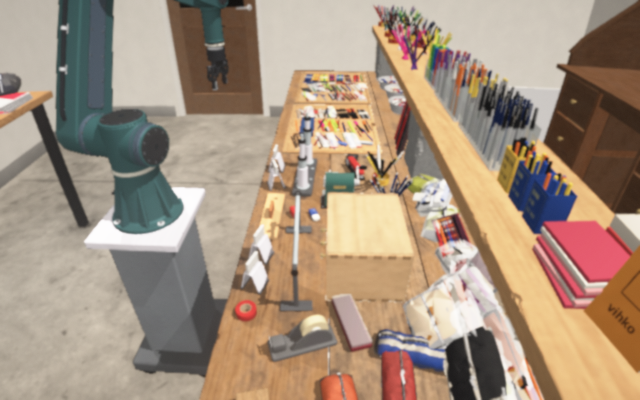

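```bash
python3 - <<'E'
import cv2,numpy as np
t=cv2.imread('pics/top0.png');s=cv2.imread('pics/side0.png')
a=cv2.resize(t[185:275,160:320],None,fx=5,fy=5,interpolation=cv2.INTER_CUBIC)[:300*2]
cv2.imwrite('pics/zl.png',a)
b=cv2.resize(t[185:275,320:480],None,fx=5,fy=5,interpolation=cv2.INTER_CUBIC)
cv2.imwrite('pics/zr.png',b)
cv2.imwrite('pics/zs.png',cv2.resize(s[110:210,255:340],None,fx=6,fy=6,interpolation=cv2.INTER_CUBIC))
E
```

```text
(no output)
```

View pics/zl.png

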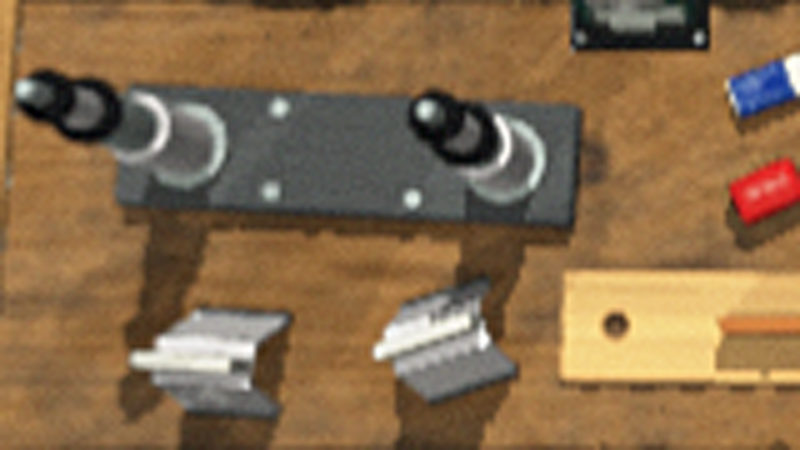

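View pics/zr.png

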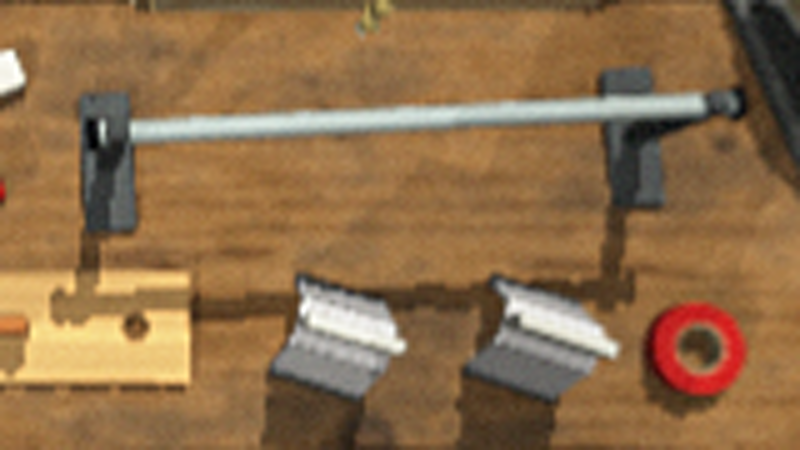

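View pics/zs.png

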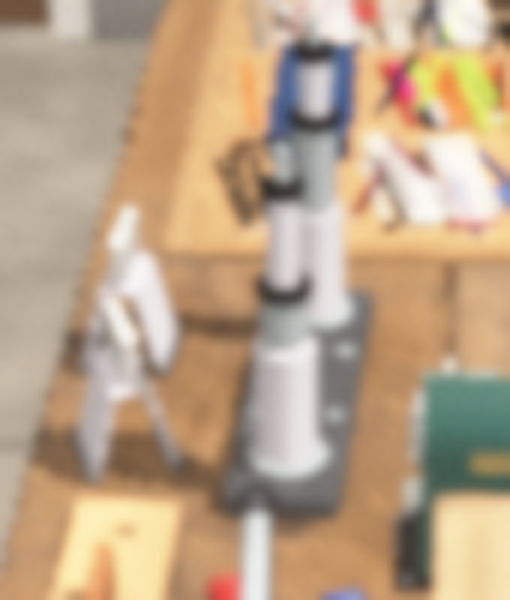

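```bash
cat > m.py <<'E'
from h import *
def L(c,x,y,z,o=160): return onz(c,o+(x+.5)/5-.5,185+(y+.5)/5-.5,z)
def white(c,box,thr=190,z=98):
    u0,v0,u1,v1=box
    p=cv2.resize(c['pixels'][v0:v1,u0:u1],None,fx=4,fy=4,interpolation=cv2.INTER_CUBIC)
    m=((p.min(2)>thr)).astype(np.uint8)
    n,l,st,ce=cv2.connectedComponentsWithStats(m); out=[]
    for i in range(1,n):
        if st[i,4]<150: continue
        pts=np.argwhere(l==i)[:,::-1].astype(float)
        W=np.array([onz(c,u0+(a+.5)/4-.5,v0+(b+.5)/4-.5,z)[:2] for a,b in pts]).astype(np.float32)
        (cx,cy),(w,h),a=cv2.minAreaRect(W)
        bx=cv2.boxPoints(((cx,cy),(w,h),a)); e1=bx[1]-bx[0]; e2=bx[2]-bx[1]; e=e1 if np.hypot(*e1)>np.hypot(*e2) else e2
        if e[1]<0:e=-e
        out.append((np.round([cx,cy]),np.round(sorted((w,h))),'ridge yaw from +y (ccw)',round(np.arctan2(-e[0],e[1]),3)))
    return out
E
python3 - <<'E'
from m import *
c=arm.camera('top'); s=arm.camera('side')
print('base',[L(c,*p,18)[:2].round() for p in((130,87),(118,203),(582,105),(576,220))])
for z in(200,230,256): print(z,'ltip',L(c,28,90,z)[:2].round(),'rtip',L(c,430,108,z)[:2].round())
print('holes',L(c,617,323,8).round(),L(c,135,324,8,320).round())
print('panelcorners',[L(c,*p)[:2].round() for p in((563,272,8),(563,380,8),(190,272,8,320),(190,382,8,320))])
print('bar',L(c,130,131,130,320).round(),L(c,715,104,130,320).round())
for b in((180,240,218,275),(230,240,268,275),(370,235,405,272),(410,235,448,270)):
  for t in (190,205): print(b,t,white(c,b,t))
# two-view tips: side pixel
for n,(x,y) in dict(l=(314,15),r=(283,137)).items():
    su,sv=255+x/6,110+y/6
    o1,d1=ray(s,su,sv); 
    tx,ty={'l':(28,90),'r':(430,108)}[n]
    o2,d2=ray(c,160+tx/5,185+ty/5)
    A=np.stack([d1,-d2],1); k=np.linalg.lstsq(A,o2-o1,rcond=None)[0]
    print(n,(o1+d1*k[0]).round(),(o2+d2*k[1]).round())
E
```

```text
base [array([555., 370.]), array([489., 372.]), array([545., 112.]), array([479., 114.])]
200 ltip [525. 346.] rtip [516. 157.]
230 ltip [520. 332.] rtip [512. 150.]
256 ltip [516. 321.] rtip [508. 144.]
holes [422.  91.   8.] [422. -88.   8.]
panelcorners [array([451., 122.]), array([391., 120.]), array([ 451., -120.]), array([ 390., -119.])]
bar [515. -80. 130.] [ 529. -375.  130.]
(180, 240, 218, 275) 190 [(array([405., 297.]), array([17., 60.]), 'ridge yaw from +y (ccw)', np.float32(-0.081))]
(180, 240, 218, 275) 205 [(array([405., 296.]), array([15., 59.]), 'ridge yaw from +y (ccw)', np.float32(-0.094))]
(230, 240, 268, 275) 190 [(array([417., 181.]), array([14., 51.]), 'ridge yaw from +y (ccw)', np.float32(0.342))]
(230, 240, 268, 275) 205 [(array([417., 181.]), array([13., 50.]), 'ridge yaw from +y (ccw)', np.float32(0.347))]
(370, 235, 405, 272) 190 [(array([ 420., -195.]), array([15., 55.]), 'ridge yaw from +y (ccw)', np.float32(-0.316))]
(370, 235, 405, 272) 205 [(array([ 419., -195.]), array([13., 55.]), 'ridge yaw from +y (ccw)', np.float32(-0.311))]
(410, 235, 448, 270) 190 [(array([ 420., -302.]), array([12., 57.]), 'ridge yaw from +y (ccw)', np.float32(-0.339))]
(410, 235, 448, 270) 205 [(array([ 420., -302.]), array([11., 57.]), 'ridge yaw from +y (ccw)', np.float32(-0.35))]
l [521. 333. 226.] [520. 333. 225.]
r [513. 151. 226.] [512. 150. 226.]
```

Emit:
arm_command(series=[0,0,-0.008,0.149,0,0,-0.008,0.149,0,0,-0.008,0.149,0,0,-0.008,0.149,0,0,-0.008,0.149], claw=0)

```text
time_s: 0.7
tool_pos: [134.3, 584.6, 444.7]
orientation: [0.0, 0.469, 0.883, -0.0]
force: [-0.5, 0.0, -0.4]
finger_gap: 0.145
```

Emit:
arm_command(series=[0,0,0,0.149,0,0,0,0.149,0,0,0,0.149,0,0,0,0.149,0,0,0,0.004])

```text
time_s: 1.2
tool_pos: [134.3, 584.7, 444.5]
orientation: [0.0, 0.708, 0.707, -0.0]
force: [-0.2, 0.0, -0.4]
finger_gap: 0.002
```

```bash
cat > st.py <<'E'
from h import *
def st():
    o=arm.observe(); q=o['orientation']; w,x,y,z=q
    X=np.array([1-2*(y*y+z*z),2*(x*y+w*z)]); 
    return o['tool_pos'].round(1),'phi',round(np.arctan2(X[1],X[0]),3),'t',round(o['time_s'],1),'F',o['force'].round(1),'gap',round(o['finger_gap'],2)
if __name__=='__main__': print(*st())
E
python3 st.py; python3 - <<'E'
from m import *
c=arm.camera('top')
print([L(c,*p,320).round() for p in((108,163,5),(632,137,5),(97,130,136),(735,102,136))])
E
```

```text
[134.3 584.7 444.5] phi 1.569 t 1.2 F [-0.2  0.  -0.4] gap 0.0
[array([513., -74.,   5.]), array([ 529., -373.,    5.]), array([515., -63., 136.]), array([ 529., -383.,  136.])]
```

Emit:
arm_command(series=[-0.025,0.0385,0,0,-0.025,0.0385,0,0,-0.025,0.0385,0,0,-0.025,0.0385,0,0,-0.025,0.0385,0,0])

```text
time_s: 1.75
tool_pos: [328.1, 458.6, 444.7]
orientation: [-0.0, 0.705, 0.709, 0.0]
force: [0.9, 0.8, -1.1]
finger_gap: 0.002
```

Emit:
arm_command(series=[-0.025,0.0385,0,0,-0.025,0.0385,0,0,-0.025,0.0385,0,0,-0.025,0.0385,0,0,-0.027,0.039,0,0])

```text
time_s: 2.25
tool_pos: [521.2, 331.6, 444.7]
orientation: [-0.0, 0.706, 0.709, 0.0]
force: [0.8, 1.3, -0.1]
finger_gap: 0.001
```

Emit:
arm_command(series=[0,0,0.01,0,0,0,0.01,0,0,0,0.01,0,0,0,0,0])

```text
time_s: 2.65
tool_pos: [518.1, 333.3, 412.5]
orientation: [-0.001, 0.706, 0.708, -0.002]
force: [-0.1, -0.2, -0.1]
finger_gap: -0.003
```

```bash
python3 - <<'E'
from st import *
print(*st())
a=shot('top')['pixels'];b=shot('side')['pixels']
A=cv2.resize(a[190:230,155:235],(800,400),interpolation=2);B=cv2.resize(b[90:170,270:350],(400,400),interpolation=2)
cv2.imwrite('pics/p1.png',cv2.resize(np.hstack([A[:,:400],B]),(800,400))[:,:,::-1])
E
```

```text
[518.1 333.3 412.5] phi 1.573 t 2.6 F [-0.1 -0.2 -0.1] gap -0.0
```

View pics/p1.png

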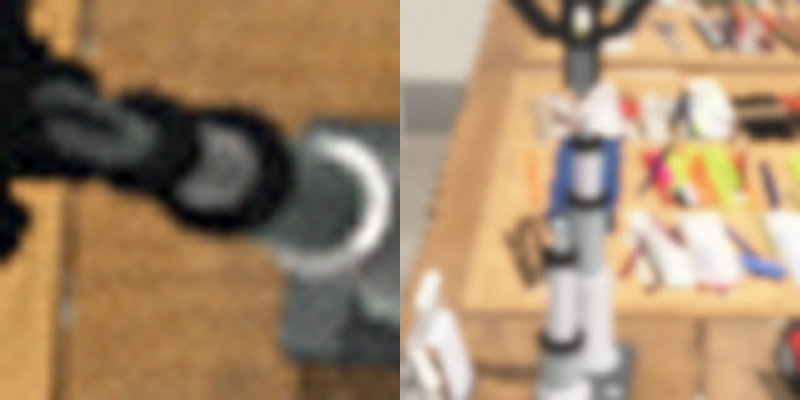

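Emit:
arm_command(series=[0,0.001,0.015,0,0,0,0.012,0,0,0,0.012,0,0,0,0.012,0,0,0,0.012,0])

```text
time_s: 3.25
tool_pos: [521.1, 333.4, 351.9]
orientation: [0.0, 0.707, 0.707, 0.001]
force: [1.1, 2.3, 8.4]
finger_gap: 0.0
```

Emit:
arm_command(series=[0,0,0.012,0,0,0,0.012,0,0,0,0.01,0,0,0,0.004,0,0,0,0,0])

```text
time_s: 3.75
tool_pos: [520.9, 333.0, 313.0]
orientation: [-0.0, 0.707, 0.707, 0.0]
force: [0.6, 1.6, 1.4]
finger_gap: 0.002
```

Emit:
arm_command(series=[0,0,0.002,0,0,0,0.001,0,0,0,0.001,0,0,0,0,0])

```text
time_s: 4.15
tool_pos: [520.8, 332.9, 309.9]
orientation: [0.0, 0.707, 0.707, 0.0]
force: [0.5, 2.1, 6.2]
finger_gap: 0.003
```

Emit:
arm_command(series=[0,0,0.001,0,0,0,0,0])

```text
time_s: 4.35
tool_pos: [520.9, 332.9, 309.3]
orientation: [0.0, 0.707, 0.707, 0.0]
force: [0.0, 2.0, 7.3]
finger_gap: -0.002
```

Emit:
arm_command(series=[0,0,0.001,0,0,0,0,0])

```text
time_s: 4.55
tool_pos: [520.9, 333.0, 309.1]
orientation: [0.0, 0.707, 0.707, 0.001]
force: [-2.0, 0.6, 13.1]
finger_gap: -0.001
```

Emit:
arm_command(series=[0,0,0.002,0,0,0,0,0])

```text
time_s: 4.75
tool_pos: [520.9, 333.0, 308.7]
orientation: [0.0, 0.707, 0.707, 0.001]
force: [-5.5, -1.6, 24.8]
finger_gap: -0.0
```

Emit:
arm_command(series=[0,0,-0.03,0,0,0,-0.04,0,0,0,-0.045,0,-0.04,-0.002,0,0,-0.047,-0.002,0,0])

```text
time_s: 5.25
tool_pos: [516.7, 245.8, 421.6]
orientation: [0.001, 0.706, 0.708, 0.001]
force: [-0.0, -1.6, -0.4]
finger_gap: -0.001
```

Emit:
arm_command(series=[-0.047,-0.002,0,0,-0.047,-0.002,0,0,0,0,0,0,0,0,0.01,0,0,0,0,0])

```text
time_s: 5.75
tool_pos: [512.1, 152.2, 408.7]
orientation: [-0.001, 0.707, 0.707, -0.001]
force: [-1.3, -0.1, 0.2]
finger_gap: 0.0
```

```bash
python3 - <<'E'
from st import *
print(*st())
c=shot('side');b=c['pixels']
t=shot('top')['pixels']
print(proj(c,(512.5,151,226)),proj(c,(520.5,332,136)))
A=cv2.resize(t[180:240,170:260],(600,400),interpolation=2);B=cv2.resize(b[90:200,270:325],(200,400),interpolation=2)
cv2.imwrite('pics/p2.png',np.hstack([A,B])[:,:,::-1])
E
```

```text
[512.1 152.2 408.7] phi 1.571 t 5.8 F [-1.3 -0.1  0.2] gap 0.0
[301.94535881 132.89650088] [307.53294346 134.87347525]
```

View pics/p2.png

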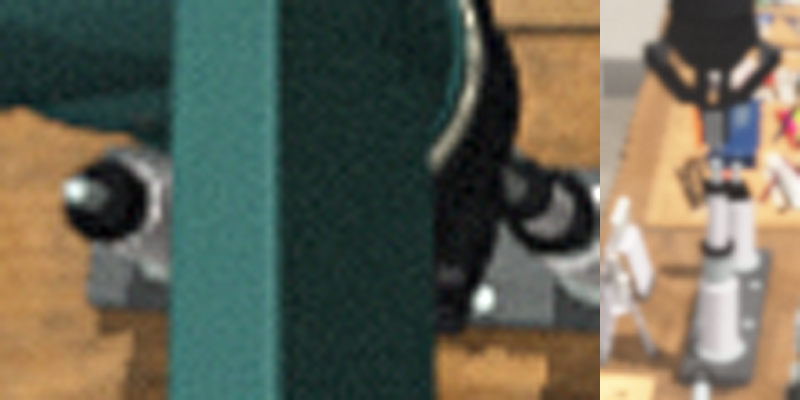

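Emit:
arm_command(series=[0,0,0.012,0,0,0,0.012,0,0,0,0.012,0,0,0,0.012,0,0,0,0.012,0])

```text
time_s: 6.35
tool_pos: [513.0, 152.1, 349.7]
orientation: [0.0, 0.707, 0.707, 0.0]
force: [1.7, 1.5, 3.5]
finger_gap: 0.003
```

Emit:
arm_command(series=[0,0,0.012,0,0,0,0.012,0,0,0,0.01,0,0,0,0.004,0,0,0,0,0])

```text
time_s: 6.85
tool_pos: [512.6, 151.6, 311.6]
orientation: [-0.0, 0.707, 0.707, -0.001]
force: [-0.5, 0.4, 0.6]
finger_gap: -0.002
```

Emit:
arm_command(series=[0,0,0.001,0,0,0,0,0])

```text
time_s: 7.05
tool_pos: [512.5, 151.5, 311.3]
orientation: [-0.0, 0.707, 0.707, -0.001]
force: [0.7, 0.5, 2.3]
finger_gap: -0.002
```

Emit:
arm_command(series=[0,0,0.001,0,0,0,0,0])

```text
time_s: 7.25
tool_pos: [512.5, 151.5, 310.6]
orientation: [-0.0, 0.707, 0.707, -0.0]
force: [-0.7, 0.8, 4.8]
finger_gap: -0.0
```

Emit:
arm_command(series=[0,0,0.002,0,0,0,0,0])

```text
time_s: 7.45
tool_pos: [512.5, 151.6, 309.1]
orientation: [-0.0, 0.707, 0.707, -0.0]
force: [-2.4, 0.2, 9.9]
finger_gap: 0.0
```

Emit:
arm_command(series=[0,0,0.002,0,0,0,0,0])

```text
time_s: 7.65
tool_pos: [512.6, 151.6, 308.7]
orientation: [0.0, 0.707, 0.707, 0.0]
force: [-5.6, -1.4, 23.8]
finger_gap: 0.002
```

Emit:
arm_command(series=[0,0,0.001,0,0,0,0,0])

```text
time_s: 7.85
tool_pos: [512.7, 151.6, 308.5]
orientation: [0.001, 0.707, 0.707, 0.0]
force: [-8.0, -1.2, 30.7]
finger_gap: -0.003
```

Emit:
arm_command(series=[0,0,-0.04,0,0,0,-0.045,0,0,0,0,0], claw=100)

```text
time_s: 8.15
tool_pos: [514.5, 151.8, 395.7]
orientation: [0.003, 0.707, 0.707, 0.003]
force: [1.0, 0.3, 0.1]
finger_gap: 0.507
```

```bash
cat > pan.py <<'E'
from m import *
def panel(c,z=8,box=(255,230,375,272)):
    u0,v0,u1,v1=box; p=c['pixels'][v0:v1,u0:u1].astype(int)
    m=((p[...,0]>185)&(p[...,1]>140)&(p[...,0]-p[...,2]>40)).astype(np.uint8)
    m=cv2.morphologyEx(m,cv2.MORPH_CLOSE,np.ones((3,3)))
    n,l,s,_=cv2.connectedComponentsWithStats(m); i=1+np.argmax(s[1:,4])
    pts=np.argwhere(l==i)[:,::-1]
    W=np.array([onz(c,u0+a,v0+b,z)[:2] for a,b in pts]).astype(np.float32)
    return cv2.minAreaRect(W), cv2.boxPoints(cv2.minAreaRect(W)).round().tolist()
if __name__=='__main__':
    c=arm.camera('top'); print(panel(c))
E
python3 pan.py; python3 st.py
```

```text
(((419.2925720214844, 15.296287536621094), (114.19872283935547, 266.6343078613281), 0.04940290004014969), [[362.0, 149.0], [362.0, -118.0], [477.0, -118.0], [476.0, 149.0]])
[513.6 151.7 393.1] phi 1.571 t 8.2 F [-0.7  0.1 -1.2] gap 0.59
```

```bash
python3 - <<'E'
from m import *
c=arm.camera('top'); a=cv2.imread('pics/top0.png')[:,:,::-1].astype(int)
d=np.abs(a-c['pixels'].astype(int)).max(2)
for n,(u0,v0,u1,v1) in dict(panL=(265,235,300,268),panR=(320,235,365,268),s0=(183,242,216,270),s1=(232,240,266,270),s2=(370,238,404,268),s3=(410,235,448,268)).items(): print(n,(d[v0:v1,u0:u1]>40).mean().round(3))
E
```

```text
panL 0.0
panR 0.0
s0 0.712
s1 0.299
s2 0.001
s3 0.258
```

Emit:
arm_command(series=[-0.038,-0.023,0,0,-0.038,-0.023,0,0,-0.038,-0.023,0,0,-0.037,-0.023,0,0,0,0,0,0])

```text
time_s: 8.75
tool_pos: [416.9, -2.0, 388.4]
orientation: [-0.002, 0.708, 0.706, -0.003]
force: [0.1, -0.1, -0.2]
finger_gap: 1.001
```

Emit:
arm_command(series=[0,0,0.045,0,0,0,0.045,0,0,0,0.045,0,0,0,0.03,0,0,0,0,0])

```text
time_s: 9.25
tool_pos: [417.9, 1.4, 221.6]
orientation: [-0.005, 0.707, 0.707, -0.003]
force: [-0.5, 0.8, 1.6]
finger_gap: 1.0
```

```bash
python3 - <<'E'
from st import *
print(*st())
c=shot('side');b=c['pixels']
p=proj(c,(421.5,1,30)); u,v=p.astype(int); print(p)
cv2.imwrite('pics/p3.png',cv2.resize(b[v-45:v+35,u-50:u+50],(600,480),interpolation=2)[:,:,::-1])
E
```

```text
[417.9   1.4 221.6] phi 1.571 t 9.2 F [-0.5  0.8  1.6] gap 1.0
[272.09863548 207.47334375]
```

View pics/p3.png

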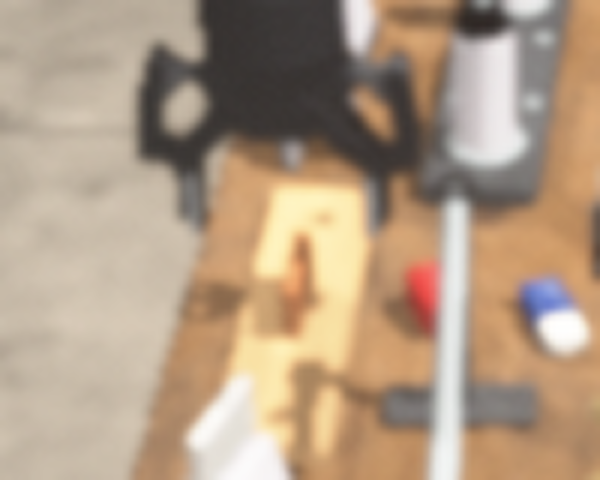

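Emit:
arm_command(series=[0,0,0.02,0,0,0,0.01,0,0,0,0,0,0,0,0,0])

```text
time_s: 9.7
tool_pos: [421.1, 0.8, 196.5]
orientation: [0.0, 0.707, 0.707, 0.0]
force: [-0.9, -0.3, -0.5]
finger_gap: 1.002
```

Emit:
arm_command(series=[0,0,0.008,0,0,0,0,0,0,0,0,0,0,0,0,0,0,0,0,0], claw=0, newtons=60)

```text
time_s: 10.2
tool_pos: [420.9, 0.7, 187.9]
orientation: [0.0, 0.707, 0.707, 0.0]
force: [0.8, 0.1, 0.4]
finger_gap: 0.144
```

Emit:
arm_command(series=[0,0,0,0,0,0,0,0,0,0,0,0,0,0,0,0,0,0,0,0])

```text
time_s: 10.7
tool_pos: [420.9, 0.7, 188.0]
orientation: [0.0, 0.707, 0.707, 0.0]
force: [-1.1, 0.1, 5.0]
finger_gap: 0.106
```

Emit:
arm_command(series=[0,0,-0.015,0,0,0,-0.035,0,0,0,-0.045,0,0,0,-0.045,0,0,0,-0.025,0])

```text
time_s: 11.2
tool_pos: [421.2, 0.7, 355.7]
orientation: [0.002, 0.707, 0.707, 0.001]
force: [1.0, -0.6, -1.9]
finger_gap: 0.106
```

```bash
python3 - <<'E'
from st import *
print(*st())
c=shot('top','t4.png')['pixels'];s=shot('side','s4.png')['pixels']
A=cv2.resize(c[195:245,165:265],(800,400),interpolation=2);B=cv2.resize(s[120:180,270:370],(333,200),interpolation=2)
o=np.zeros((600,800,3),np.uint8);o[:400]=A
for k,(u,v) in enumerate(((300,128),(293,160))): pass
B=cv2.resize(s[125:175,270:370],(400,200),interpolation=2); o[400:,:400]=B
cv2.imwrite('pics/p4.png',o[:,:,::-1])
a=cv2.imread('pics/top0.png')[:,:,::-1].astype(int); d=np.abs(a-c.astype(int)).max(2)
for n,(u0,v0,u1,v1) in dict(s0=(183,242,216,270),s1=(232,240,266,270),s2=(370,238,404,268),s3=(410,235,448,268)).items(): print(n,(d[v0:v1,u0:u1]>40).mean().round(3))
E
```

```text
[421.2   0.7 355.7] phi 1.571 t 11.2 F [ 1.  -0.6 -1.9] gap 0.11
s0 0.182
s1 0.699
s2 0.001
s3 0.044
```

View pics/p4.png

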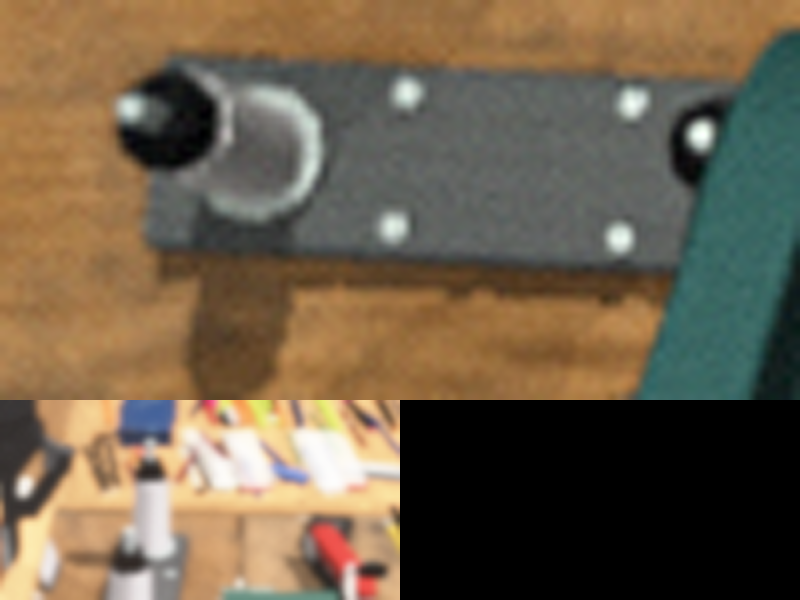

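```bash
python3 - <<'E'
from h import *
c=arm.camera('top')
f=lambda x,y,z: onz(c,165+(x+.5)/8-.5,195+(y+.5)/8-.5,z)
a=f(130,108,136);b=f(702,132,136);print(a,b,(a+b)/2,np.hypot(*(a-b)[:2]),np.arctan2(-(a-b)[0],(a-b)[1]))
S=[f(x,y,18) for x,y in((407,93),(393,227),(632,102),(619,237))];print(np.mean(S,0))
# pixel for hole prediction
for z in(42,200):
  pass
E
```

```text
[521.01314698 334.25062506 136.        ] [513.44817713 154.28498511 136.        ] [517.23066205 244.26780508 136.        ] 180.12456893015798 -0.04201090176650645
[517.57296478 245.35610037  18.        ]
```

Emit:
arm_command(series=[0,0,0,0.042,0.041,0.014,0,0,0.041,0.014,0,0,0.041,0.014,0,0,0.041,0.014,0,0])

```text
time_s: 11.85
tool_pos: [483.2, 163.6, 350.2]
orientation: [-0.001, 0.722, 0.692, -0.002]
force: [0.6, -0.8, -0.9]
finger_gap: 0.103
```

Emit:
arm_command(series=[0.041,0.014,0,0,0.0415,0.0157,0,0,0,0,0.01,0,0,0,0,0,0,0,0,0])

```text
time_s: 12.35
tool_pos: [515.5, 242.5, 340.5]
orientation: [-0.001, 0.722, 0.692, -0.003]
force: [0.4, -0.1, -1.7]
finger_gap: 0.098
```

```bash
python3 - <<'E'
from st import *
print(*st())
c=shot('top','t5.png')['pixels'];s=shot('side','s5.png')
x=np.zeros((600,800,3),np.uint8)
x[:300]=cv2.resize(c[185:245,150:310],(800,300),interpolation=2)
S=s['pixels']; x[300:,:400]=cv2.resize(S[100:175,250:350],(400,300),interpolation=2)
for k,X in enumerate(((513.4,154,136),(521,334,136))):
    u,v=proj(s,X); u,v=int(u),int(v); print(u,v); x[300:500,400+200*k:600+200*k]=cv2.resize(S[v-12:v+12,u-12:u+12],(200,200),interpolation=2)
cv2.imwrite('pics/p5.png',x[:,:,::-1])
E
```

```text
[515.5 242.5 340.5] phi 1.529 t 12.3 F [ 0.4 -0.1 -1.7] gap 0.1
302 156
307 134
```

View pics/p5.png

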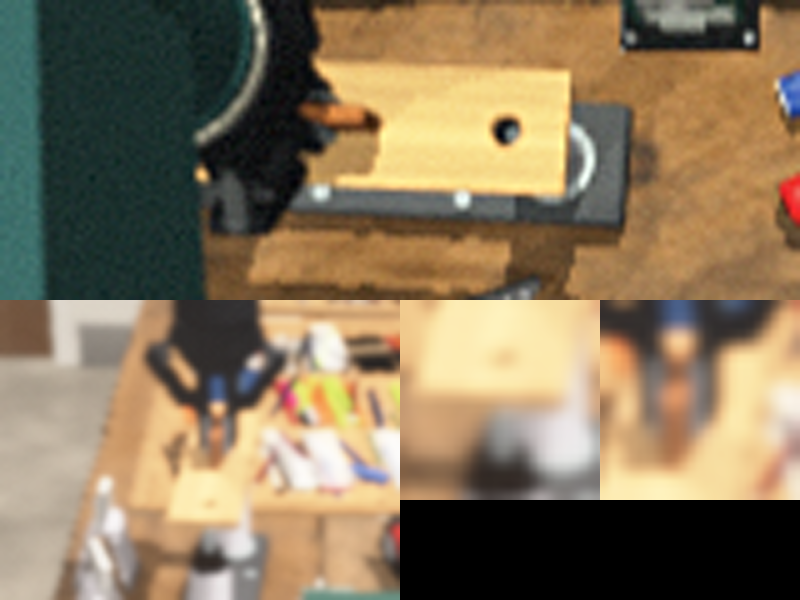

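```bash
python3 - <<'E'
from st import *
print(*st())
c=arm.camera('top')
im=c['pixels'][200:224,240:266]
p=cv2.resize(im,None,fx=8,fy=8,interpolation=cv2.INTER_CUBIC).astype(int)
m=(p[...,0]<150).astype(np.uint8)
n,l,s,ce=cv2.connectedComponentsWithStats(m)
for i in range(1,n):
    if s[i,4]>100: 
        u,v=240+(ce[i][0]+.5)/8-.5,200+(ce[i][1]+.5)/8-.5
        print(s[i],u,v,onz(c,u,v,160).round(1))
print(proj(c,(513.4,154.3,136)))
E
```

```text
[516.1 242.3 341.9] phi 1.528 t 12.4 F [ 0.5 -0.3 -2.4] gap 0.1
[193  11  15  71 852] 264.6015258215962 205.5931631455399 [523.8 119.6 160. ]
[  68   64   43   43 1386] 250.62382756132757 210.04410173160173 [512.8 153.5 160. ]
[ 185  101   23   91 1794] 264.05901616499443 218.0910674470457 [493.  120.1 160. ]
[ 30 185  57   7 294] 246.6016156462585 223.16964285714286 [480.5 162.2 160. ]
[252.3058634 211.0815156]
```

Emit:
arm_command(series=[0,0,0.003,0,0,0,0.003,0,0,0,0,0,0,0,0,0])

```text
time_s: 12.9
tool_pos: [516.8, 243.2, 336.7]
orientation: [0.0, 0.722, 0.692, -0.0]
force: [-0.5, -0.1, -1.3]
finger_gap: 0.108
```

Right on target. Descend with force checks.

Emit:
arm_command(series=[0,0,0.006,0,0,0,0.006,0,0,0,0.004,0,0,0,0.003,0,0,0,0,0])

```text
time_s: 13.4
tool_pos: [516.6, 243.4, 317.0]
orientation: [-0.0, 0.722, 0.692, -0.001]
force: [-0.4, 0.3, -0.7]
finger_gap: 0.1
```

Emit:
arm_command(series=[0,0,0.003,0,0,0,0.003,0,0,0,0,0])

```text
time_s: 13.7
tool_pos: [516.6, 243.4, 311.3]
orientation: [-0.0, 0.722, 0.692, -0.0]
force: [-0.4, -0.8, -2.5]
finger_gap: 0.112
```

Emit:
arm_command(series=[0,0,0.003,0,0,0,0.002,0,0,0,0.001,0,0,0,0,0])

```text
time_s: 14.1
tool_pos: [516.7, 243.4, 305.5]
orientation: [-0.0, 0.722, 0.692, -0.0]
force: [-1.0, -0.7, -0.8]
finger_gap: 0.105
```

Emit:
arm_command(series=[0,0,0.001,0,0,0,0,0])

```text
time_s: 14.3
tool_pos: [516.8, 243.4, 304.6]
orientation: [0.0, 0.722, 0.692, -0.0]
force: [-0.4, 0.2, -1.0]
finger_gap: 0.107
```

Emit:
arm_command(series=[0,0,0.001,0,0,0,0,0])

```text
time_s: 14.5
tool_pos: [516.9, 243.5, 303.9]
orientation: [0.0, 0.722, 0.692, 0.0]
force: [-0.5, 0.2, 0.7]
finger_gap: 0.105
```

Emit:
arm_command(series=[0,0,0.001,0,0,0,0,0])

```text
time_s: 14.7
tool_pos: [516.9, 243.4, 303.9]
orientation: [0.0, 0.722, 0.692, 0.0]
force: [-2.9, -0.7, 10.5]
finger_gap: 0.104
```

Emit:
arm_command(series=[0,0,0.001,0,0,0,0,0])

```text
time_s: 14.9
tool_pos: [516.9, 243.5, 303.9]
orientation: [0.0, 0.722, 0.692, 0.001]
force: [-5.6, -1.4, 18.1]
finger_gap: 0.104
```

Emit:
arm_command(series=[0,0,-0.002,0,0,0,0,0,0,0,0,0,0,0,0,0,0,0,0,0], claw=100)

```text
time_s: 15.4
tool_pos: [516.8, 243.4, 303.4]
orientation: [-0.0, 0.722, 0.692, -0.0]
force: [0.6, 0.0, 0.2]
finger_gap: 0.943
```

Emit:
arm_command(series=[0,0,-0.01,0,0,0,-0.04,0,0,0,-0.045,0,-0.045,0,-0.005,0,-0.045,0,0,0])

```text
time_s: 15.9
tool_pos: [513.8, 153.6, 406.8]
orientation: [0.002, 0.721, 0.693, 0.002]
force: [-0.1, -0.4, -0.6]
finger_gap: 0.995
```

Emit:
arm_command(series=[-0.045,-0.005,0,0,-0.045,-0.005,0,0,-0.045,-0.005,0,0,0,0,0,0])

```text
time_s: 16.3
tool_pos: [491.7, 15.0, 404.4]
orientation: [0.001, 0.723, 0.69, -0.001]
force: [-0.3, 0.6, 0.2]
finger_gap: 1.001
```

```bash
python3 - <<'E'
from m import *
from st import *
print(*st())
c=shot('top','t6.png');s=shot('side','s6.png')['pixels']
for b in((370,235,405,272),(410,235,448,270)):print(white(c,b,195))
P=c['pixels']; x=np.zeros((600,800,3),np.uint8)
x[:300]=cv2.resize(P[185:275,160:400],(800,300),interpolation=2)
x[300:,:360]=cv2.resize(s[105:205,240:360],(360,300),interpolation=2)
x[300:,360:660]=cv2.resize(P[195:275,370:450],(300,300),interpolation=2)
cv2.imwrite('pics/p6.png',x[:,:,::-1])
E
```

```text
[491.7  15.  404.4] phi 1.524 t 16.3 F [-0.3  0.6  0.2] gap 1.0
[(array([ 420., -196.]), array([14., 55.]), 'ridge yaw from +y (ccw)', np.float32(-0.311))]
[(array([ 419., -302.]), array([13., 59.]), 'ridge yaw from +y (ccw)', np.float32(-0.349))]
```

View pics/p6.png

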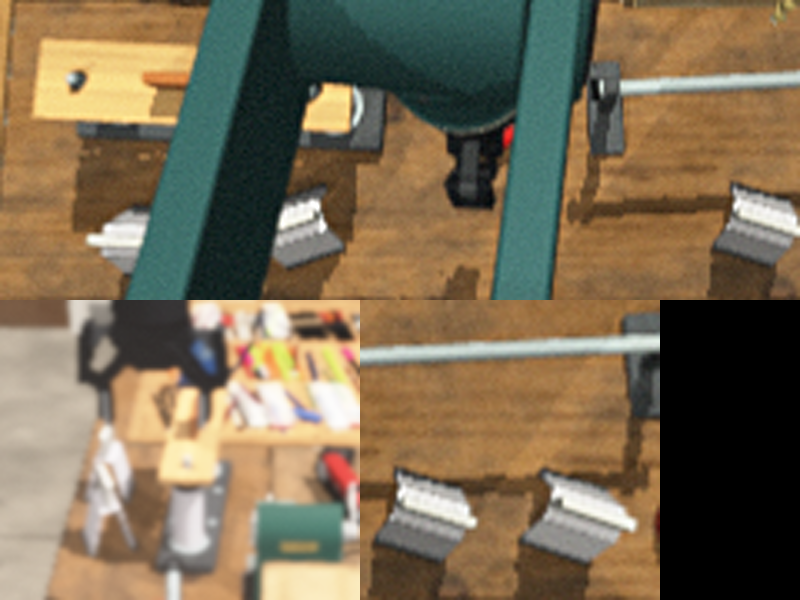

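Emit:
arm_command(series=[-0.0458,-0.0084,0,0,-0.0458,-0.0084,0,0,-0.0458,-0.0084,0,0,-0.0458,-0.0084,0,0,-0.0458,-0.0084,0,0])

```text
time_s: 16.9
tool_pos: [441.1, -208.1, 404.2]
orientation: [0.0, 0.721, 0.693, 0.0]
force: [1.1, -0.4, 0.3]
finger_gap: 1.001
```

Emit:
arm_command(series=[-0.0458,-0.0084,0,0,-0.0458,-0.0084,0,0,0,0,0.02,0.101,0,0,0.02,0.101,0,0,0.02,0.101])

```text
time_s: 17.4
tool_pos: [421.2, -298.1, 343.4]
orientation: [0.0, 0.819, 0.574, 0.0]
force: [0.0, 0.7, 0.2]
finger_gap: 0.997
```

Emit:
arm_command(series=[0,0,0,0,0,0,0,0,0,0,0,0])

```text
time_s: 17.7
tool_pos: [421.1, -298.4, 344.9]
orientation: [0.001, 0.817, 0.577, 0.0]
force: [-0.7, 0.4, 0.0]
finger_gap: 0.998
```

Emit:
arm_command(series=[-0.0045,0,0.03,0,0,0,0.03,0,0,0,0.025,0,0,0,0.014,0,0,0,0,0])

```text
time_s: 18.2
tool_pos: [418.6, -302.4, 244.0]
orientation: [-0.001, 0.818, 0.576, -0.0]
force: [-0.7, 0.1, 0.2]
finger_gap: 0.999
```

```bash
python3 - <<'E'
from st import *
print(*st())
s=shot('side'); u,v=proj(s,(419,-302,90)).astype(int)
cv2.imwrite('pics/p7.png',cv2.resize(s['pixels'][v-50:v+50,u-60:u+60],(600,500),interpolation=2)[:,:,::-1])
E
```

```text
[ 418.6 -302.4  244. ] phi 1.227 t 18.2 F [-0.7  0.1  0.2] gap 1.0
```

View pics/p7.png

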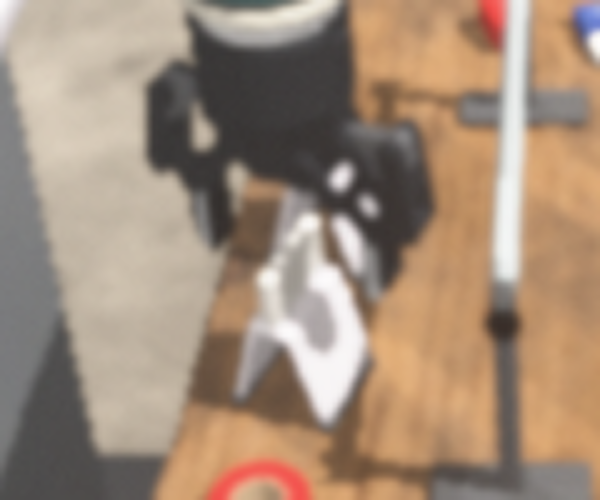

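Emit:
arm_command(series=[0,0,0,0,0,0,0,0,0,0,0,0,0,0,0,0,0,0,0,0], claw=0, newtons=40)

```text
time_s: 18.75
tool_pos: [418.7, -302.9, 245.1]
orientation: [0.0, 0.818, 0.575, -0.0]
force: [-1.1, 0.7, -0.7]
finger_gap: 0.145
```

Emit:
arm_command(series=[0,0,0,0,0,0,0,0,0,0,0,0,0,0,0,0])

```text
time_s: 19.15
tool_pos: [418.6, -302.8, 244.6]
orientation: [-0.0, 0.818, 0.575, -0.0]
force: [0.4, 0.6, -1.3]
finger_gap: 0.088
```

Emit:
arm_command(series=[0,0,-0.02,0,0,0,-0.035,0,0,0,-0.035,0,0,0,-0.035,0,0,0,-0.03,0])

```text
time_s: 19.65
tool_pos: [418.6, -302.8, 401.6]
orientation: [0.0, 0.818, 0.575, 0.0]
force: [-0.4, -0.8, -1.7]
finger_gap: 0.083
```

Emit:
arm_command(series=[0,0,0,-0.132,0,0,0,-0.132,0,0,0,-0.131,0,0,0,0])

```text
time_s: 20.05
tool_pos: [418.5, -302.7, 399.7]
orientation: [-0.0, 0.689, 0.725, -0.0]
force: [-0.0, -0.2, -1.5]
finger_gap: 0.088
```

```bash
python3 st.py
```

```text
[ 418.5 -302.7  399.7] phi 1.622 t 20.1 F [-0.  -0.2 -1.5] gap 0.09
```

Emit:
arm_command(series=[-0.011,0.035,0,0,-0.011,0.036,0,0,-0.011,0.036,0,0,0,0,0,0,0,0,0,0])

```text
time_s: 20.55
tool_pos: [527.5, -330.3, 398.9]
orientation: [-0.001, 0.69, 0.724, -0.0]
force: [0.4, 0.1, -1.0]
finger_gap: 0.084
```

```bash
python3 - <<'E'
from st import *
print(*st())
s=shot('side'); t=shot('top'); u,v=proj(s,(527,-330,180)).astype(int)
S=cv2.resize(s['pixels'][v-40:v+60,u-50:u+50],(400,400),interpolation=2)
u,v=proj(t,(527,-330,180)).astype(int); T=cv2.resize(t['pixels'][v-30:v+30,u-30:u+30],(400,400),interpolation=2)
cv2.imwrite('pics/p8.png',np.hstack([S,T])[:,:,::-1])
E
```

```text
[ 527.5 -330.3  398.9] phi 1.619 t 20.6 F [ 0.4  0.1 -1. ] gap 0.08
```

View pics/p8.png

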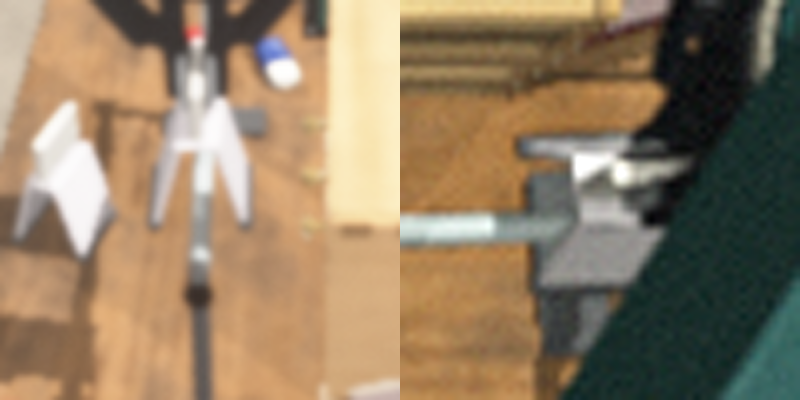

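Emit:
arm_command(series=[0,0,0.015,0,0,0,0.02,0,0,0,0.02,0,0,0,0.015,0,0,0,0,0])

```text
time_s: 21.15
tool_pos: [525.1, -329.5, 327.7]
orientation: [-0.003, 0.69, 0.724, -0.0]
force: [-0.5, -0.3, -0.9]
finger_gap: 0.087
```

Emit:
arm_command(series=[0,0,0.003,0,0,0,0.002,0,0,0,0,0])

```text
time_s: 21.45
tool_pos: [527.1, -330.6, 325.5]
orientation: [0.001, 0.689, 0.724, -0.0]
force: [0.4, 0.5, -1.0]
finger_gap: 0.082
```

Emit:
arm_command(series=[0,0,0.002,0,0,0,0,0])

```text
time_s: 21.65
tool_pos: [527.2, -330.4, 322.9]
orientation: [0.0, 0.689, 0.725, -0.0]
force: [0.4, 1.0, -1.0]
finger_gap: 0.083
```

Emit:
arm_command(series=[0,0,0.002,0,0,0,0,0])

```text
time_s: 21.85
tool_pos: [527.1, -330.4, 320.5]
orientation: [-0.0, 0.689, 0.725, -0.0]
force: [-0.4, 0.3, -1.3]
finger_gap: 0.083
```

Emit:
arm_command(series=[0,0,0.001,0,0,0,0,0])

```text
time_s: 22.05
tool_pos: [527.2, -330.4, 320.4]
orientation: [0.0, 0.689, 0.725, -0.0]
force: [-1.6, 1.0, 4.5]
finger_gap: 0.082
```

Emit:
arm_command(series=[0,0,-0.001,0,0,0,0,0,0,0,0,0,0,0,0,0,0,0,-0.01,0], claw=60)

```text
time_s: 22.55
tool_pos: [526.6, -330.1, 329.7]
orientation: [-0.002, 0.689, 0.725, -0.0]
force: [0.2, 0.7, 0.3]
finger_gap: 0.599
```

Emit:
arm_command(series=[0,0,-0.04,0,0,0,-0.04,0,0.034,-0.025,0,0,0.035,-0.025,0,0,0.035,-0.025,0,0])

```text
time_s: 23.05
tool_pos: [446.2, -229.4, 411.7]
orientation: [0.001, 0.689, 0.724, 0.0]
force: [-0.3, 1.1, 0.8]
finger_gap: 0.598
```

Emit:
arm_command(series=[0.034,-0.025,0,0,0,0,0.02,0.121,0,0,0.02,0.121,0,0,0.02,0.12,0,0,0,0], claw=100)

```text
time_s: 23.55
tool_pos: [419.5, -196.9, 349.5]
orientation: [-0.002, 0.809, 0.588, -0.001]
force: [-0.7, 0.3, 0.7]
finger_gap: 1.0
```

```bash
python3 - <<'E'
from m import *
from st import *
print(*st())
t=shot('top','t9.png'); a=cv2.imread('pics/t6.png')[:,:,::-1].astype(int); d=np.abs(a-t['pixels'].astype(int)).max(2)
for n,(u0,v0,u1,v1) in dict(panL=(172,196,200,222),s0=(183,242,216,270),s1=(238,240,266,270),s2=(370,238,404,268)).items(): print(n,(d[v0:v1,u0:u1]>40).mean().round(3))
for b in((180,240,218,275),(230,240,268,275)): print(white(t,b,195))
E
```

```text
[ 419.5 -196.9  349.5] phi 1.258 t 23.6 F [-0.7  0.3  0.7] gap 1.0
panL 0.0
s0 0.366
s1 0.182
s2 0.535
[(array([405., 297.]), array([18., 61.]), 'ridge yaw from +y (ccw)', np.float32(-0.054))]
[(array([418., 178.]), array([14., 57.]), 'ridge yaw from +y (ccw)', np.float32(0.332))]
```

Emit:
arm_command(series=[0,0,0.03,0,0,0,0.03,0,0,0,0.028,0,0,0,0.016,0,0,0,0,0])

```text
time_s: 24.1
tool_pos: [420.3, -197.7, 246.1]
orientation: [-0.001, 0.808, 0.59, -0.0]
force: [-0.7, -0.4, -0.5]
finger_gap: 1.001
```

Emit:
arm_command(series=[0,0,0,0,0,0,0,0,0,0,0,0,0,0,0,0,0,0,0,0], claw=0)

```text
time_s: 24.6
tool_pos: [420.5, -197.7, 247.3]
orientation: [0.0, 0.808, 0.589, 0.0]
force: [-0.2, 0.1, 0.7]
finger_gap: 0.146
```

Emit:
arm_command(series=[0,0,0,0,0,0,0,0,0,0,0,0,0,0,0,0])

```text
time_s: 25.0
tool_pos: [420.3, -197.6, 246.6]
orientation: [-0.0, 0.808, 0.589, -0.0]
force: [0.1, -0.4, -0.8]
finger_gap: 0.085
```

Emit:
arm_command(series=[0,0,-0.02,0,0,0,-0.035,0,0,0,-0.035,0,0,0,-0.035,0,0,0,-0.03,0])

```text
time_s: 25.5
tool_pos: [420.3, -197.5, 403.5]
orientation: [0.0, 0.808, 0.589, 0.0]
force: [0.5, 0.1, -1.4]
finger_gap: 0.085
```

Emit:
arm_command(series=[0,0,0,-0.121,0,0,0,-0.121,0,0,0,-0.12,0,0,0,0])

```text
time_s: 25.9
tool_pos: [420.2, -197.5, 401.7]
orientation: [-0.0, 0.689, 0.725, -0.0]
force: [-0.7, 0.1, -1.8]
finger_gap: 0.082
```

Emit:
arm_command(series=[-0.022,0.033,0,0,-0.022,0.033,0,0,-0.023,0.0335,0,0,0,0,0,0,0,0,0,0])

```text
time_s: 26.4
tool_pos: [523.4, -259.8, 400.8]
orientation: [-0.001, 0.69, 0.724, -0.0]
force: [-0.2, -0.5, -0.9]
finger_gap: 0.084
```

```bash
python3 - <<'E'
from st import *
print(*st())
s=shot('side'); u,v=proj(s,(525,-295,150)).astype(int)
S=cv2.resize(s['pixels'][v-50:v+50,u-50:u+50],(600,600),interpolation=2)
cv2.imwrite('pics/p9.png',S[:,:,::-1])
E
```

```text
[ 523.4 -259.8  400.8] phi 1.618 t 26.4 F [-0.2 -0.5 -0.9] gap 0.08
```

View pics/p9.png

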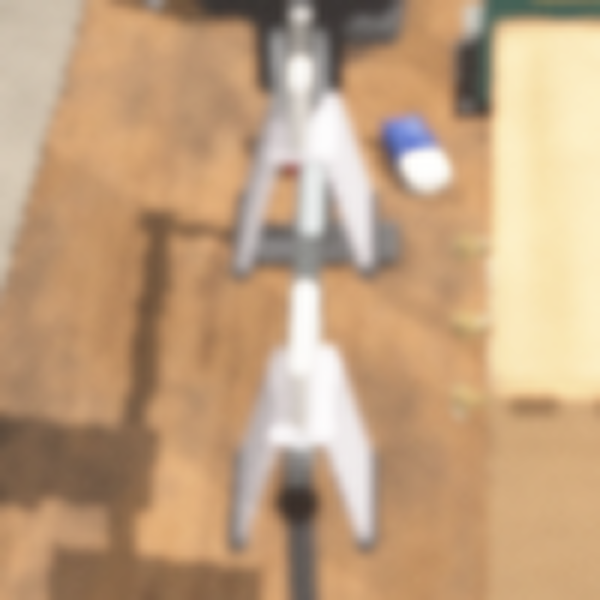

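Emit:
arm_command(series=[0,0,0.015,0,0,0,0.02,0,0,0,0.02,0,0,0,0.015,0,0,0,0.005,0])

```text
time_s: 26.95
tool_pos: [521.3, -258.3, 325.2]
orientation: [-0.002, 0.69, 0.724, -0.0]
force: [-0.8, 0.2, -0.9]
finger_gap: 0.079
```

Emit:
arm_command(series=[0,0,0.002,0,0,0,0.002,0,0,0,0,0])

```text
time_s: 27.25
tool_pos: [523.2, -259.6, 323.4]
orientation: [0.001, 0.689, 0.724, 0.0]
force: [0.3, 0.1, -1.9]
finger_gap: 0.084
```

Emit:
arm_command(series=[0,0,0.001,0,0,0,0,0])

```text
time_s: 27.45
tool_pos: [523.2, -259.6, 322.1]
orientation: [0.0, 0.689, 0.725, 0.0]
force: [0.4, -0.2, -0.9]
finger_gap: 0.088
```

Emit:
arm_command(series=[0,0,0.001,0,0,0,0,0])

```text
time_s: 27.65
tool_pos: [523.2, -259.6, 321.9]
orientation: [0.0, 0.689, 0.725, 0.0]
force: [-1.5, 1.2, 6.5]
finger_gap: 0.083
```

Emit:
arm_command(series=[0,0,-0.001,0,0,0,0,0,0,0,0,0,0,0,0,0,0,0,-0.01,0], claw=60)

```text
time_s: 28.15
tool_pos: [522.5, -259.2, 330.7]
orientation: [-0.002, 0.689, 0.725, -0.0]
force: [-0.4, -1.1, 0.4]
finger_gap: 0.599
```

Emit:
arm_command(series=[0,0,-0.04,0,0,0,-0.04,0,0.045,-0.01,0,0,0.045,-0.01,0,0,0.045,-0.01,0,0])

```text
time_s: 28.65
tool_pos: [485.9, -125.1, 412.8]
orientation: [0.001, 0.69, 0.724, 0.0]
force: [0.9, 1.0, -0.2]
finger_gap: 0.598
```

```bash
python3 - <<'E'
from m import *
from st import *
print(*st())
t=shot('top','t10.png')
for b in((180,240,218,275),(230,240,268,275)): print(white(t,b,195),white(t,b,210))
E
```

```text
[ 485.9 -125.1  412.8] phi 1.62 t 28.6 F [ 0.9  1.  -0.2] gap 0.6
[(array([405., 297.]), array([18., 61.]), 'ridge yaw from +y (ccw)', np.float32(-0.054))] [(array([405., 297.]), array([16., 61.]), 'ridge yaw from +y (ccw)', np.float32(-0.034))]
[(array([418., 178.]), array([14., 57.]), 'ridge yaw from +y (ccw)', np.float32(0.335))] [(array([418., 178.]), array([13., 57.]), 'ridge yaw from +y (ccw)', np.float32(0.34))]
```

Emit:
arm_command(series=[0.0442,-0.0075,0,0,0.0442,-0.0075,0,0,0.0442,-0.0075,0,0,0.0442,-0.0075,0,0,0.0442,-0.0075,0,0], claw=100)

```text
time_s: 29.2
tool_pos: [437.4, 94.1, 412.5]
orientation: [0.0, 0.689, 0.724, 0.0]
force: [1.1, 0.2, -0.1]
finger_gap: 0.998
```

Emit:
arm_command(series=[0.0442,-0.0075,0,0,0.0442,-0.0075,0,0,0,0,0.03,-0.1435,0,0,0.03,-0.1435,0,0,0,0])

```text
time_s: 29.7
tool_pos: [416.8, 180.2, 349.4]
orientation: [-0.002, 0.577, 0.816, -0.002]
force: [-1.0, -0.1, 0.2]
finger_gap: 1.003
```

Emit:
arm_command(series=[0,0,0,0,0,0,0,0])

```text
time_s: 29.9
tool_pos: [419.4, 180.0, 353.2]
orientation: [0.001, 0.58, 0.815, 0.001]
force: [0.5, -1.1, -0.4]
finger_gap: 0.998
```

```bash
python3 - <<'E'
from m import *
from st import *
print(*st())
s=shot('side'); a=cv2.imread('pics/side0.png')[:,:,::-1].astype(int); d=np.abs(a-s['pixels'].astype(int)).max(2)
u,v=proj(s,(418,180,50)).astype(int); print(u,v,(d[v-8:v+14,u-8:u+8]>40).mean())
E
```

```text
[419.4 180.  353.2] phi 1.904 t 29.9 F [ 0.5 -1.1 -0.4] gap 1.0
277 174 0.21306818181818182
```

Emit:
arm_command(series=[0,-0.001,0.03,0,0,0,0.03,0,0,0,0.03,0,0,0,0.016,0,0,0,0,0], claw=60)

```text
time_s: 30.45
tool_pos: [417.5, 179.4, 244.9]
orientation: [-0.001, 0.579, 0.815, -0.001]
force: [-0.3, 0.4, -0.5]
finger_gap: 0.605
```

Emit:
arm_command(series=[0,0,0,0,0,0,0,0,0,0,0,0,0,0,0,0,0,0,0,0], claw=0)

```text
time_s: 30.95
tool_pos: [417.7, 179.9, 246.1]
orientation: [0.0, 0.579, 0.816, 0.0]
force: [-0.1, 0.2, -1.3]
finger_gap: 0.089
```

Emit:
arm_command(series=[0,0,0,0,0,0,0,0,0,0,0,0])

```text
time_s: 31.25
tool_pos: [417.6, 179.9, 245.8]
orientation: [0.0, 0.578, 0.816, 0.0]
force: [-1.1, 1.4, 1.6]
finger_gap: 0.082
```

Emit:
arm_command(series=[0,0,-0.02,0,0,0,-0.035,0,0,0,-0.035,0,0,0,-0.035,0,0,0,-0.03,0])

```text
time_s: 31.75
tool_pos: [417.4, 179.8, 402.4]
orientation: [0.0, 0.578, 0.816, 0.0]
force: [1.3, 0.1, -1.6]
finger_gap: 0.082
```

Emit:
arm_command(series=[0,0,0,0.1435,0,0,0,0.1435,-0.0468,0.0104,0,0,-0.0468,0.0104,0,0,-0.0468,0.0104,0,0])

```text
time_s: 32.25
tool_pos: [455.7, 40.1, 400.6]
orientation: [0.0, 0.689, 0.725, -0.0]
force: [0.7, 0.6, 0.0]
finger_gap: 0.085
```

Emit:
arm_command(series=[-0.0468,0.0104,0,0,-0.0468,0.0104,0,0,-0.0468,0.0104,0,0,-0.0468,0.0104,0,0,-0.0468,0.0104,0,0])

```text
time_s: 32.75
tool_pos: [519.3, -191.9, 400.4]
orientation: [-0.0, 0.689, 0.724, -0.0]
force: [0.7, 0.6, -0.5]
finger_gap: 0.08
```

Emit:
arm_command(series=[0,0,0,0,0,0,0,0,0,0,0,0])

```text
time_s: 33.05
tool_pos: [518.7, -189.0, 400.2]
orientation: [-0.001, 0.689, 0.725, -0.0]
force: [-0.6, 0.5, -1.1]
finger_gap: 0.085
```

```bash
python3 st.py
```

```text
[ 518.7 -189.   400.2] phi 1.621 t 33.0 F [-0.6  0.5 -1.1] gap 0.09
```

Emit:
arm_command(series=[0,0.001,0.015,0,0,0,0.02,0,0,0,0.02,0,0,0,0.015,0,0,0,0.004,0])

```text
time_s: 33.55
tool_pos: [519.3, -187.8, 325.2]
orientation: [-0.002, 0.688, 0.725, -0.0]
force: [0.3, 0.3, -1.1]
finger_gap: 0.081
```

Emit:
arm_command(series=[0,0,0.002,0,0,0,0.002,0,0,0,0,0])

```text
time_s: 33.85
tool_pos: [520.6, -189.7, 323.3]
orientation: [0.001, 0.689, 0.725, 0.0]
force: [0.1, 0.7, -1.7]
finger_gap: 0.083
```

Emit:
arm_command(series=[0,0,0.001,0,0,0,0,0])

```text
time_s: 34.05
tool_pos: [520.5, -190.0, 322.1]
orientation: [0.0, 0.689, 0.725, 0.0]
force: [0.3, 0.9, -1.2]
finger_gap: 0.086
```

Emit:
arm_command(series=[0,0,0.001,0,0,0,0,0])

```text
time_s: 34.25
tool_pos: [520.5, -190.0, 321.8]
orientation: [0.0, 0.689, 0.725, 0.0]
force: [-1.4, 0.5, 6.6]
finger_gap: 0.084
```

Emit:
arm_command(series=[0,0,0,0,0,0,0,0,0,0,0,0,0,0,0,0,0,0,-0.01,0], claw=60)

```text
time_s: 34.75
tool_pos: [519.8, -189.6, 329.8]
orientation: [-0.001, 0.689, 0.725, -0.0]
force: [-0.3, 0.3, -1.1]
finger_gap: 0.602
```

Emit:
arm_command(series=[0,0,-0.04,0,0,0,-0.04,0,0.045,-0.01,0,0,0.045,-0.01,0,0,0.045,-0.01,0,0])

```text
time_s: 35.25
tool_pos: [483.2, -55.5, 411.9]
orientation: [0.001, 0.69, 0.724, 0.0]
force: [0.3, 0.1, 0.2]
finger_gap: 0.602
```

```bash
python3 - <<'E'
from m import *
from st import *
print(*st())
t=shot('top','t11.png');s=shot('side','s11.png')
print(white(t,(180,235,225,278),195))
S=cv2.resize(s['pixels'][190:320,240:350],(500,590),interpolation=2);T=cv2.resize(t['pixels'][235:280,180:225],(300,300),interpolation=2)
x=np.zeros((590,800,3),np.uint8);x[:,:500]=S;x[:300,500:]=T
cv2.imwrite('pics/p10.png',x[:,:,::-1])
E
```

```text
[483.2 -55.5 411.9] phi 1.619 t 35.2 F [0.3 0.1 0.2] gap 0.6
[(array([405., 297.]), array([18., 61.]), 'ridge yaw from +y (ccw)', np.float32(-0.055))]
```

View pics/p10.png

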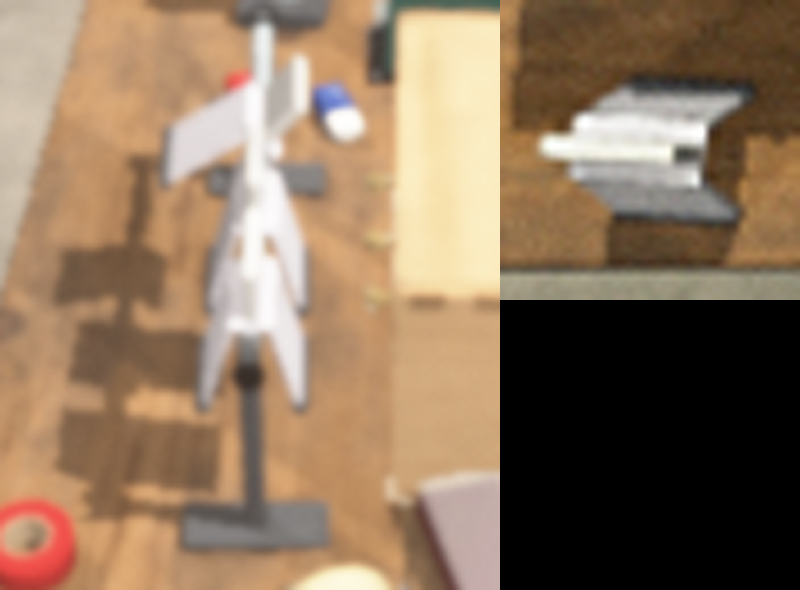

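Emit:
arm_command(series=[0,0,0,0,0,0,0,0,0,0,0,0,0,0,0,0,0,0,0,0])

```text
time_s: 35.85
tool_pos: [483.9, -57.3, 410.6]
orientation: [-0.0, 0.69, 0.724, -0.0]
force: [0.3, 0.2, -0.4]
finger_gap: 0.598
```

Emit:
arm_command(series=[0,0,0,0,0,0,0,0,0,0,0,0,0,0,0,0,0,0,0,0])

```text
time_s: 36.35
tool_pos: [483.7, -56.5, 410.7]
orientation: [0.0, 0.689, 0.725, -0.0]
force: [0.3, 0.6, 0.5]
finger_gap: 0.6
```

```bash
cat > hung.py <<'E'
from m import *
t=shot('top');s=shot('side','sl.png')
old=cv2.imread('pics/s11.png')[:,:,::-1].astype(int)
d=np.abs(old-s['pixels'].astype(int)).max(2)>40
ys,xs=np.nonzero(d[190:300,260:325]); print('side diff',len(xs),(xs.min()+260,xs.max()+260,ys.min()+190,ys.max()+190) if len(xs) else '')
us=[proj(t,(x,y,174)) for x,y in((527,-330),(523,-260),(520,-190),(516,-120))]
for u,v in us:
    u,v=int(u),int(v); print((u,v),white(t,(u-14,v-14,u+15,v+15),195,174))
for y,x in((-330,527),(-260,523.3),(-190,520)):
    for X in((x,y-26,174),(x-30,y-26,76),(x+30,y-26,76)): print(proj(s,X).round(),end=' ')
    print()
E
python3 hung.py
```

```text
side diff 465 (np.int64(260), np.int64(308), np.int64(200), np.int64(257))
(450, 203) [(array([ 531., -334.]), array([11., 51.]), 'ridge yaw from +y (ccw)', np.float32(0.043)), (array([ 530., -302.]), array([ 9., 10.]), 'ridge yaw from +y (ccw)', np.float32(0.0))]
(421, 205) [(array([ 527., -256.]), array([11., 58.]), 'ridge yaw from +y (ccw)', np.float32(0.049))]
(392, 206) [(array([ 516., -212.]), array([ 9., 24.]), 'ridge yaw from +y (ccw)', np.float32(0.366))]
(362, 207) []
[294. 249.] [283. 279.] [308. 280.] 
[295. 229.] [284. 259.] [308. 260.] 
[296. 212.] [286. 241.] [308. 241.]
```

```bash
python3 - <<'E'
from m import *
t=shot('top');s=shot('side','sl2.png')
a=cv2.imread('pics/sl.png').astype(int)[:,:,::-1];print('still moving px',(np.abs(a-s['pixels'].astype(int)).max(2)>40)[190:300,255:325].sum())
S=cv2.resize(s['pixels'][180:300,240:350],(540,590),interpolation=2);T=cv2.resize(t['pixels'][185:285,370:450],(260,325),interpolation=2)
x=np.zeros((590,800,3),np.uint8);x[:,:540]=S;x[:325,540:]=T
cv2.imwrite('pics/p11.png',x[:,:,::-1])
E
```

```text
still moving px 557
```

View pics/p11.png

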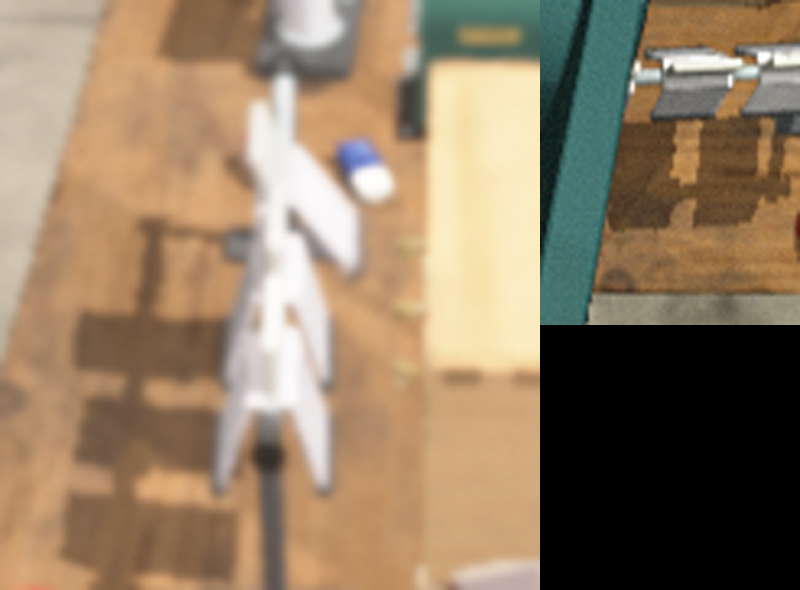

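```bash
python3 - <<'E'
from m import *
t=arm.camera('top')
f=lambda x,y:onz(t,180+(x-500+.5)/6.667-.5,235+(y+.5)/6.667-.5,98)
a,b=f(541,146),f(672,153);print(a,b,(a+b)/2)
E
python3 st.py
```

```text
[401.17547602 328.5917718   98.        ] [398.4996385 278.1715339  98.       ] [399.83755726 303.38165285  98.        ]
[483.6 -56.5 410.7] phi 1.621 t 36.6 F [-0.5  0.6 -0. ] gap 0.6
```

Emit:
arm_command(series=[0.0453,-0.0081,0,0,0.0453,-0.0081,0,0,0.0453,-0.0081,0,0,0.0453,-0.0081,0,0,0.0453,-0.0081,0,0])

```text
time_s: 37.1
tool_pos: [431.2, 169.3, 410.9]
orientation: [0.0, 0.689, 0.724, 0.0]
force: [0.1, -0.1, -0.4]
finger_gap: 0.602
```

Emit:
arm_command(series=[0.0453,-0.0081,0,0,0.0453,-0.0081,0,0,0.0453,-0.0081,0,0,0,0,0.03,0.104,0,0,0.03,0])

```text
time_s: 37.6
tool_pos: [400.7, 304.2, 350.9]
orientation: [0.0, 0.726, 0.688, 0.002]
force: [-0.1, -0.0, -0.5]
finger_gap: 0.598
```

Emit:
arm_command(series=[0,0,0,0,0,0,0,0,0,0,0,0])

```text
time_s: 37.9
tool_pos: [401.6, 302.2, 352.1]
orientation: [0.0, 0.726, 0.688, 0.001]
force: [0.7, 0.3, 0.7]
finger_gap: 0.598
```

```bash
python3 st.py; sed -i 's/(.sl.png.)/X/' hung.py; python3 hung.py
```

```text
[401.6 302.2 352.1] phi 1.516 t 37.9 F [0.7 0.3 0.7] gap 0.6
side diff 602 (np.int64(260), np.int64(308), np.int64(201), np.int64(257))
(450, 203) [(array([ 531., -334.]), array([10., 51.]), 'ridge yaw from +y (ccw)', np.float32(0.034)), (array([ 531., -302.]), array([ 8., 10.]), 'ridge yaw from +y (ccw)', np.float32(0.0))]
(421, 205) [(array([ 527., -256.]), array([11., 58.]), 'ridge yaw from +y (ccw)', np.float32(0.001))]
(392, 206) [(array([ 529., -184.]), array([ 7., 49.]), 'ridge yaw from +y (ccw)', np.float32(0.044)), (array([ 518., -215.]), array([ 5., 17.]), 'ridge yaw from +y (ccw)', np.float32(0.001))]
(362, 207) [(array([ 512., -118.]), array([ 7., 69.]), 'ridge yaw from +y (ccw)', np.float32(0.044))]
[294. 249.] [283. 279.] [308. 280.] 
[295. 229.] [284. 259.] [308. 260.] 
[296. 212.] [286. 241.] [308. 241.]
```

Emit:
arm_command(series=[0,-0.001,0.03,0,0,0,0.03,0,0,0,0.03,0,0,0,0.015,0,0,0,0,0])

```text
time_s: 38.5
tool_pos: [399.6, 301.7, 244.7]
orientation: [-0.0, 0.726, 0.688, -0.001]
force: [-0.7, -0.6, -0.9]
finger_gap: 0.602
```

Emit:
arm_command(series=[0,0,0,0,0,0,0,0,0,0,0,0,0,0,0,0,0,0,0,0], claw=0)

```text
time_s: 39.0
tool_pos: [400.2, 302.5, 246.7]
orientation: [0.0, 0.726, 0.688, 0.001]
force: [-0.7, -0.4, 7.1]
finger_gap: 0.086
```

Emit:
arm_command(series=[0,0,0,0,0,0,0,0,0,0,0,0])

```text
time_s: 39.3
tool_pos: [400.3, 302.5, 246.7]
orientation: [0.0, 0.726, 0.688, 0.001]
force: [-0.8, 0.0, 6.8]
finger_gap: 0.086
```

Emit:
arm_command(series=[0,0,-0.02,0,0,0,-0.035,0,0,0,-0.035,0,0,0,-0.035,0,0,0,-0.03,0])

```text
time_s: 39.8
tool_pos: [399.6, 302.2, 402.7]
orientation: [0.0, 0.726, 0.688, 0.001]
force: [0.7, 0.2, -1.2]
finger_gap: 0.085
```

Emit:
arm_command(series=[0,0,0,-0.104,-0.0475,0.0105,0,0,-0.0475,0.0105,0,0,-0.0475,0.0105,0,0,-0.0475,0.0105,0,0])

```text
time_s: 40.3
tool_pos: [451.1, 113.0, 400.9]
orientation: [0.0, 0.689, 0.725, 0.0]
force: [1.8, 0.2, -1.1]
finger_gap: 0.086
```

Emit:
arm_command(series=[-0.0475,0.0105,0,0,-0.0475,0.0105,0,0,-0.0475,0.0105,0,0,-0.0475,0.0105,0,0,-0.0475,0.0105,0,0])

```text
time_s: 40.8
tool_pos: [515.5, -122.0, 400.9]
orientation: [0.0, 0.689, 0.724, 0.0]
force: [1.1, 1.3, -1.1]
finger_gap: 0.083
```

Emit:
arm_command(series=[0,0,0,0,0,0,0,0,0,0,0,0,0,0,0,0,0,0,0,0])

```text
time_s: 41.3
tool_pos: [515.3, -118.7, 400.8]
orientation: [-0.0, 0.689, 0.725, -0.0]
force: [0.0, 0.5, -0.5]
finger_gap: 0.082
```

```bash
python3 st.py; python3 hung.py
```

```text
[ 515.3 -118.7  400.8] phi 1.623 t 41.3 F [ 0.   0.5 -0.5] gap 0.08
side diff 784 (np.int64(260), np.int64(308), np.int64(190), np.int64(257))
(450, 203) [(array([ 531., -338.]), array([11., 43.]), 'ridge yaw from +y (ccw)', np.float32(0.037))]
(421, 205) []
(392, 206) [(array([ 527., -201.]), array([ 7., 19.]), 'ridge yaw from +y (ccw)', np.float32(0.001)), (array([ 518., -215.]), array([ 5., 18.]), 'ridge yaw from +y (ccw)', np.float32(0.085))]
(362, 207) []
[294. 249.] [283. 279.] [308. 280.] 
[295. 229.] [284. 259.] [308. 260.] 
[296. 212.] [286. 241.] [308. 241.]
```

Emit:
arm_command(series=[-0.001,0.001,0.015,0,0,0,0.02,0,0,0,0.02,0,0,0,0.015,0,0,0,0.004,0])

```text
time_s: 41.9
tool_pos: [515.9, -120.3, 325.2]
orientation: [-0.001, 0.689, 0.725, -0.001]
force: [-0.8, -0.9, -0.9]
finger_gap: 0.085
```

Emit:
arm_command(series=[0,0,0.002,0,0,0,0.001,0,0,0,0,0])

```text
time_s: 42.2
tool_pos: [517.0, -121.0, 324.4]
orientation: [0.001, 0.689, 0.725, 0.0]
force: [-0.2, 0.1, -1.3]
finger_gap: 0.083
```

Emit:
arm_command(series=[0,0,0.001,0,0,0,0,0])

```text
time_s: 42.4
tool_pos: [516.7, -121.0, 323.1]
orientation: [0.0, 0.689, 0.725, 0.0]
force: [0.3, -0.3, -1.3]
finger_gap: 0.087
```

Emit:
arm_command(series=[0,0,0.001,0,0,0,0,0])

```text
time_s: 42.6
tool_pos: [516.8, -121.1, 322.8]
orientation: [0.0, 0.689, 0.725, 0.0]
force: [-2.4, 0.9, 6.7]
finger_gap: 0.082
```

Emit:
arm_command(series=[0,0,-0.001,0,0,0,0,0,0,0,0,0,0,0,0,0,0,0,0,0], claw=60)

```text
time_s: 43.1
tool_pos: [516.6, -121.0, 322.6]
orientation: [-0.0, 0.689, 0.725, -0.0]
force: [-0.3, 0.1, 0.6]
finger_gap: 0.599
```

Emit:
arm_command(series=[0,0,-0.01,0,0,0,-0.03,0,0,0,-0.04,0,0.045,-0.02,0,0,0.045,-0.02,0,0])

```text
time_s: 43.6
tool_pos: [472.8, -33.1, 404.9]
orientation: [0.002, 0.69, 0.724, 0.001]
force: [1.1, 0.3, -0.5]
finger_gap: 0.603
```

Emit:
arm_command(series=[0.045,-0.03,0,0,0.045,-0.03,0,0,0.045,0,0,0,0.045,0,0,0,0.045,0,0,0])

```text
time_s: 44.1
tool_pos: [405.2, 183.8, 403.8]
orientation: [0.001, 0.689, 0.724, 0.001]
force: [0.3, 0.7, -0.1]
finger_gap: 0.599
```

Emit:
arm_command(series=[0.045,0,0,0,0.045,0,0,0,0.045,0,0,0,0,0,0,0,0,0,0,0])

```text
time_s: 44.6
tool_pos: [398.8, 317.7, 403.0]
orientation: [0.0, 0.688, 0.725, -0.0]
force: [0.7, -0.4, 0.3]
finger_gap: 0.602
```

```bash
python3 st.py; python3 hung.py
```

```text
[398.8 317.7 403. ] phi 1.623 t 44.6 F [ 0.7 -0.4  0.3] gap 0.6
side diff 871 (np.int64(260), np.int64(308), np.int64(190), np.int64(257))
(450, 203) [(array([ 531., -334.]), array([10., 51.]), 'ridge yaw from +y (ccw)', np.float32(0.019)), (array([ 531., -302.]), array([ 8., 10.]), 'ridge yaw from +y (ccw)', np.float32(0.0))]
(421, 205) [(array([ 527., -256.]), array([11., 57.]), 'ridge yaw from +y (ccw)', np.float32(0.045))]
(392, 206) [(array([ 522., -190.]), array([12., 69.]), 'ridge yaw from +y (ccw)', np.float32(-0.012))]
(362, 207) [(array([ 521., -119.]), array([11., 53.]), 'ridge yaw from +y (ccw)', np.float32(0.041))]
[294. 249.] [283. 279.] [308. 280.] 
[295. 229.] [284. 259.] [308. 260.] 
[296. 212.] [286. 241.] [308. 241.]
```

Emit:
arm_command(series=[0,0,0,0,0,0,0,0,0,0,0,0,0,0,0,0,0,0,0,0])

```text
time_s: 45.2
tool_pos: [399.2, 316.6, 402.7]
orientation: [0.0, 0.689, 0.724, -0.0]
force: [-0.7, 0.2, 0.2]
finger_gap: 0.6
```

Emit:
arm_command(series=[0,0,0,0,0,0,0,0,0,0,0,0,0,0,0,0,0,0,0,0])

```text
time_s: 45.7
tool_pos: [399.1, 317.0, 402.7]
orientation: [0.0, 0.689, 0.725, -0.0]
force: [-0.8, 0.0, -0.3]
finger_gap: 0.597
```

Emit:
arm_command(series=[0,0,0,0,0,0,0,0,0,0,0,0,0,0,0,0,0,0,0,0])

```text
time_s: 46.2
tool_pos: [399.1, 316.9, 402.7]
orientation: [0.0, 0.689, 0.725, -0.0]
force: [-0.5, -1.3, -0.0]
finger_gap: 0.601
```

Emit:
arm_command(series=[0,0,0,0,0,0,0,0,0,0,0,0,0,0,0,0,0,0,0,0])

```text
time_s: 46.7
tool_pos: [399.1, 316.9, 402.7]
orientation: [0.0, 0.689, 0.725, -0.0]
force: [-0.1, -0.0, -0.3]
finger_gap: 0.603
```

Emit:
arm_command(series=[0,0,0,0,0,0,0,0,0,0,0,0,0,0,0,0,0,0,0,0])

```text
time_s: 47.2
tool_pos: [399.1, 316.9, 402.7]
orientation: [0.0, 0.689, 0.725, -0.0]
force: [0.1, -0.5, 0.0]
finger_gap: 0.597
```

Emit:
arm_command(series=[0,0,0,0,0,0,0,0,0,0,0,0,0,0,0,0,0,0,0,0])

```text
time_s: 47.7
tool_pos: [399.1, 316.9, 402.7]
orientation: [0.0, 0.689, 0.725, -0.0]
force: [-0.1, 0.6, 0.2]
finger_gap: 0.602
```

```bash
python3 - <<'E'
from m import *
xs=[];ims=[]
for k in range(10):
    t=arm.camera('top'); u,v=map(int,proj(t,(520,-190,174)))
    w=white(t,(u-14,v-14,u+15,v+15),195,174); xs.append([[*r[0],*r[1]] for r in w]); ims.append(t['pixels'].astype(int))
for x in xs: print(x)
d=[(np.abs(ims[i]-ims[0]).max(2)>40) for i in range(1,10)]; m=np.any(d,0); ys,xx=np.nonzero(m); print(m.sum(), xx.min() if len(xx) else '',xx.max() if len(xx) else '', ys.min() if len(ys) else '', ys.max() if len(ys) else '')
E
```

```text
[[np.float64(522.0), np.float64(-190.0), np.float64(12.0), np.float64(69.0)]]
[[np.float64(522.0), np.float64(-190.0), np.float64(12.0), np.float64(69.0)]]
[[np.float64(522.0), np.float64(-190.0), np.float64(12.0), np.float64(69.0)]]
[[np.float64(522.0), np.float64(-183.0), np.float64(12.0), np.float64(55.0)]]
[[np.float64(522.0), np.float64(-190.0), np.float64(12.0), np.float64(69.0)]]
[[np.float64(522.0), np.float64(-190.0), np.float64(12.0), np.float64(69.0)]]
[[np.float64(522.0), np.float64(-190.0), np.float64(12.0), np.float64(69.0)]]
[[np.float64(522.0), np.float64(-190.0), np.float64(12.0), np.float64(69.0)]]
[[np.float64(522.0), np.float64(-190.0), np.float64(12.0), np.float64(69.0)]]
[[np.float64(522.0), np.float64(-190.0), np.float64(12.0), np.float64(69.0)]]
0
```

```bash
python3 - <<'E'
from m import *
t=arm.camera('top'); hsv=cv2.cvtColor(t['pixels'],cv2.COLOR_RGB2HSV)
m=(hsv[...,1]<70)
for n,(x,y) in dict(A=(527,-330),B=(523.3,-260),C=(520,-190),D=(516.3,-120)).items():
    r=[]
    u=int(proj(t,(x,y,110))[0])
    for du in(-3,0,3):
        v=int(proj(t,(x,y,135))[1]); a=b=v
        while m[a-1,u+du]: a-=1
        while m[b+1,u+du]: b+=1
        r.append((a,b))
    print(n,u,r,'expected feet rows',proj(t,(x+30,y,76))[1].round(1),proj(t,(x-30,y,76))[1].round(1))
# rest: bystanders & panel vs start
a=cv2.imread('pics/top0.png')[:,:,::-1].astype(int);d=np.abs(a-t['pixels'].astype(int)).max(2)>40
for n,(u0,v0,u1,v1) in dict(eraser=(304,193,328,210),sharp=(304,215,322,231),stapler=(190,138,240,162),tape=(448,243,472,267)).items(): print(n,d[v0:v1,u0:u1].mean().round(3))
b=cv2.imread('pics/t5.png')
p6=cv2.imread('pics/t6.png')[:,:,::-1].astype(int);print('panel vs seated pic',(np.abs(p6-t['pixels'].astype(int)).max(2)>40)[196:222,170:200].mean(),(np.abs(p6-t['pixels'].astype(int)).max(2)>40)[205:225,255:266].mean())
E
```

```text
A 442 [(199, 219), (199, 222), (198, 225)] expected feet rows 198.0 220.3
B 414 [(200, 221), (200, 220), (200, 220)] expected feet rows 199.4 221.7
C 387 [(201, 222), (201, 222), (201, 221)] expected feet rows 200.6 222.9
D 360 [(203, 224), (203, 223), (202, 223)] expected feet rows 201.9 224.2
eraser 0.0
sharp 0.0
stapler 0.0
tape 0.0
panel vs seated pic 0.0 0.2818181818181818
```

Emit:
arm_command(series=[0.045,-0.02,0,0,0.045,-0.02,0,0,0.045,-0.02,0,0,0.045,-0.02,0,0,0.045,-0.02,0,0])

```text
time_s: 48.75
tool_pos: [286.9, 538.3, 402.7]
orientation: [0.0, 0.689, 0.725, 0.0]
force: [1.4, -0.2, -0.1]
finger_gap: 0.603
```

Emit:
arm_command(series=[0.02,-0.03,0,0,0.02,-0.03,0,0,0.01,-0.03,0,0,0,0,0,0,0,0,0,0])

```text
time_s: 49.25
tool_pos: [195.0, 582.2, 402.5]
orientation: [0.0, 0.689, 0.725, -0.0]
force: [-0.1, 0.5, -0.5]
finger_gap: 0.599
```

```bash
python3 - <<'E'
from pan import *
from st import st
t=shot('top'); print(*st())
P=t['pixels'].astype(int); u0,v0,u1,v1=155,190,285,232
p=P[v0:v1,u0:u1]; m=((p[...,0]>185)&(p[...,1]>150)&(p[...,0]-p[...,2]>40)).astype(np.uint8)
n,l,s,_=cv2.connectedComponentsWithStats(m); i=1+np.argmax(s[1:,4])
W=np.array([onz(t,u0+a,v0+b,124)[:2] for a,b in np.argwhere(l==i)[:,::-1]]).astype(np.float32)
print('rect at z=124:',cv2.minAreaRect(W))
E
```

```text
[195.8 582.  402.6] phi 1.621 t 49.3 F [ 0.5 -0.6 -0.2] gap 0.6
rect at z=124: ((517.4521484375, 245.39776611328125), (241.47073364257812, 61.9463996887207), 87.63556671142578)
```

Measured at its top-face height (z = 124), the panel is 241 x 62 mm, centred at (517, 245) with yaw -0.041. That matches a panel lying flush on the caps.

```bash
python3 -c "
from bench import arm
print(arm.hand_in())"
```

```text
the job is handed in; nothing more can be done
None
```

The stand is set at its low height and all four saddles are on the rail. I handed the job in at about 49 s of the 210 s; no verdict came back.

- **Posts:** I pressed each post down on its pin, so the inner tube went home before the middle one. Both stopped firmly at a fingertip height of about 136 mm, with 25–31 N on the wrist.
- **Panel:** I lowered it over both pins, and it stopped at the height expected for lying flush on the caps. The last picture gave 241 x 62 mm at the panel's top height, centred at (517, 245) mm and turned -0.041 rad, in line with the stand.
- **Saddles:** All four hang astride the bar between the end posts, spaced about 70 mm apart, tabs up. In the last picture all four had nearly the same outline.
- **Eraser, sharpener, stapler and tape roll:** They show no change from the first picture.

Three things were less clean:

- **Third saddle:** It rocked strongly on the bar after I released it. I don't know whether the release or the announced knock caused it. It came to rest, and ten later pictures showed no movement; its tab reads about 2 mm off the line of the others.
- **Fourth saddle:** There was a 7 N upward force while I was gripping it, but it lifted and hung normally.
- **Picture count:** I viewed 16 pictures, two past the budget of 14, so I did the final checks by measurement without viewing another picture.

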